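# Load a thin tube into a ratchet clamp

### The arm

A 6-joint arm with a two-finger parallel gripper is mounted at the origin on the work surface. World frame = base frame: x ahead of the robot, y to its left, z up, the work surface at z = 0. Lengths are in m, angles in rad, forces in N, time in s.
With the tool pointing down it reaches from about 0.425 to 0.95 m from the base axis. Payload 3.5 kg.
Tool frame: the origin (TCP) lies midway between the tips of the shut fingers; the grasp point (between the pads) lies 19 mm behind it; z points along the fingers, y is the direction in which the jaws open and shut (so a half turn about z gives the same grasp; the last joint's range is limited). The gripper opens to 85 mm and grips with 20 to 120 N. Pads are 22 mm wide; open, the fingers measure 114 mm over their backs; the gripper's body (76 mm by 85 mm) begins 54 mm behind the grasp point. The pads swing forward as they close: fully open they stand 13 mm farther back than shut.
Start: joints at [-1.322, 0.286, 1.577, -0, 1.279, -0.15], TCP at [0.262, -0.622, 0.231] pointing down, gripper open.
Joint ranges: [-2.77, 2.77], [-0.9, 2.22], [0.21, 2.48], [-1.53, 4.67], [0.24, 2.81], [-2.84, 2.84]. Speed limits (rad/s): [2.79, 2.79, 3.14, 3.14, 3.14, 3.14].

### API

Orientations are given as a unit quaternion [x, y, z, w].
In Python, from plant import ctrl gives the robot as it stands.
- The arm moves only by the tool apply_moves, never from a script. Its argument "moves" is a list that holds one entry, the list of rows, each a list of 7 numbers: the shift along the tool's x, y, z in m, then the turn, a rotation vector about the tool's x, y, z in degrees, then the gripper's target within -1 to 1 (shut at 1, half-way at 0, fully open at -1). In form: [[[tx, ty, tz, ax, ay, az, hand], ...]]. A call has 1 to 12 rows; each row shifts and turns the pose as measured when the row begins, along the tool's axes as they then stand; what a row does not reach is not made up. A row lasts 1/10 s, in which the tool goes at most 50 mm and 8.59 degrees, less where a joint would pass 70% of its speed; a pose out of reach is approached as far as the arm can. A call with a gripper value outside its range is refused whole. The fingers move at their own pace and stop on an object; "force" is the grip in N (left out, the last holds). Time passes only in rows, so rows that do not move let the fingers close. It gives the time, the measured TCP pose, the force and the opening at its end, in the units of the state.
- ctrl.get_state(): the state, without advancing time (a new reading comes with each control period).
- ctrl.read_camera(name): name is "scene" or "top" or "wrist"; returns the picture (480x640x3 uint8, red, green, blue); there is no depth.
- ctrl.get_calibration(name): a dict with "camera_matrix" (3x3 intrinsics, pixels), "k1" (the pictures are not rectified: a ray, as slopes to the right and down, at radius r is drawn at 1 + k1 r^2 times it, then the intrinsics apply), "cam_to_world" (4x4, takes a point from camera to world coordinates). Camera axes: x right, y up, looking along -z (the intrinsics and any distortion apply to the point x, -y, -z); pixel columns grow to the right and rows downward; lengths in m; the calibration is good to about 2 mm. A picture is of the moment at which its call begins: read the wrist's pose just before it. get_calibration takes no time and is no camera call; for the wrist camera it gives the pose at the moment of the call.
- ctrl.sign_off(): hands the job in, once; it reports no verdict.
The state is a dict: "time": time; "qpos": joint angles; "dq": joint speeds; "joint_efforts": joint torques, N m; "eef_pos": TCP position; "tcp_rot": TCP orientation; "contact_force": force on the tool from outside, world axes, zero at the start; "wrist_torque": the same for the moment, N m; "opening": opening from 0.0 (shut) to 1.0 (fully open).
Only numpy, scipy, OpenCV 4.12 (cv2) and the standard library are available. Lean on these libraries where they do the work, as an engineer would, in place of code of your own. Each camera call takes 0.05 s, during which the arm holds its last target. There are 200 camera calls.

### The job

Load the aluminium tube into the ratchet clamp on the bench: push the yellow ball handle over to lift the pawl clear, wind the red knob anticlockwise right back to its stop to open the jaw, and stand the tube upright on the clamp's bed between the steel vee and the orange pad. Then push the handle back so that the pawl drops in again, and wind the knob clockwise click by click, feeling for the pinch: of the clicks that squeeze the tube the second is firm enough and the third is the limit for its thin wall; then let go of everything. Never force the knob back against the pawl, and leave the other things on the bench alone.

Things in the scene. Friction and masses are not known exactly. Their poses are not given: they have to be found in the camera images.
- knob_grip (a point): Middle of the red bar knob, on its upright turning axis. Bar 52 mm long, 14 mm thick, 36 mm high (top 18 mm above this point); grip its thick sides from above. Site x runs along the bar, z up; turns with the knob. Below: 30 mm hub and an 88 mm steel disc with 24 saw teeth on its upper face, tooth tops 56 mm below this point.
- knob (a joint): Knob angle, rad: 0 at its back stop (jaw open), growing clockwise seen from above, which closes the jaw 16 mm per rad; 2.0 at most. One click = 0.262. Pawl down: turns clockwise only. Turns slowly (damped), idle friction about 0.05 N m; once the tube is pinched the torque grows by roughly 0.25 N m per click. Let go, the loaded knob creeps back up to one click on to the pawl, which holds it.
- pawl (a joint): Pawl angle, rad: about 0 resting in the teeth (up to 0.1 while riding over a tooth), 0.56 pushed right over to its stop, clear of the teeth. It stays over by its own weight beyond about 0.4 and falls back into the teeth below about 0.2.
- pawl_ball (a point): Centre of the 20 mm yellow ball on the 50 mm lever that moves the pawl. With the pawl down it stands 135 mm above the bench. Pushed 28 mm towards the clamp's +x (about 0.5 N, lever shaft 86 mm above the bench, along clamp y) it frees the pawl; pushed back towards -x it drops it in. It stands 80 mm from the knob's axis, on the side away from the vee; free space beside it.
- clamp: Ratchet clamp, fixed to the bench: blue base plate 130 mm (x) by 300 mm (y), 12 mm thick; origin in the middle of its underside, z up. In its frame the knob's axis is at (0, -55 mm), the ball's shaft at x = 40 mm, the ball moves in the plane y = -135 mm, and the jaw slides along y at x = 0, closing towards +y.
- nest (a point): Point on the clamp's bed (top of the base plate, 12 mm above the bench) over which the tube's axis stands when the tube touches both vee faces; axes as the clamp's. The steel vee opens to the clamp's -y and rises 44 mm above the bed. With the knob at its back stop the free pad leaves 4 to 13 mm more than the tube's diameter.
- jaw_top (a point): Middle of the top of the blue carriage driven by the knob, 53 mm above the bench; axes as the clamp's. On its +y side it carries the sprung orange pad (50 mm wide, top 52 mm above the bench), set further out or in each time: its face is 31 to 40 mm from this point when free, and gives way up to 15 mm. Each click that squeezes the tube adds about 15 N.
- jaw: The same carriage with its sprung pad, as a body; origin as the clamp's when the knob is at its back stop, moving along the clamp's y with it.
- tube_center (a point): Centre of the loose aluminium tube: 40 mm in diameter, 100 mm long, standing upright on the bench (axis z), 0.13 to 0.22 kg; dark bore on top.
- bar_center (a point): Centre of a loose dark steel bar, 30 mm in diameter, 120 mm tall, standing on the bench. Leave alone.
- can_center (a point): Centre of a green can, 56 mm in diameter, 170 mm tall. Leave alone.
- wrench: A wrench, 180 mm long, lying on the bench; origin under its middle. Leave alone.
Mind the look-alikes: they are no part of the job. What is shaped like the part that bears tube_center but blue, green or pink is not meant.

How it is judged:
On the way, in this order (a step that is already met when the one before it is completed fails the run):
1. the pawl is pushed over, clear of the teeth (value of joint pawl above 0.4 rad), for 0.2 s.
2. with the pawl clear, the knob is wound back to its stop (value of joint pawl above 0.4 rad and value of joint knob below 0.08 rad), for 0.1 s.
3. the tube stands upright on the bed between pad and vee, let go, and the pawl is down (horizontal distance between tube_center and nest below 0.015 m and z of tube_center in the frame of nest below 0.053 m and angle between tube_center's own z axis and vertical below 0.1 rad and contact force between the fingers and tube below 0.3 N and value of joint pawl below 0.15 rad), for 0.2 s.
At the end, for the whole second after the job is handed in: the tube stands upright (within 0.06 rad) on the bed, within 4 mm of its place in the vee and not raised more than 3 mm, pinched by the pad with 11 to 52 N (the second or third click that squeezes it), the pawl down in the teeth (below 0.15 rad) and the knob at rest, held by it (contact force between jaw and tube between 11 and 52 N and value of joint pawl below 0.15 rad and velocity of joint knob between -0.1 and 0.1 rad/s and horizontal distance between tube_center and nest below 0.004 m and z of tube_center in the frame of nest below 0.053 m and angle between tube_center's own z axis and vertical below 0.06 rad); the robot touches nothing.
It fails at once if the pad pressed on the tube with more than 62 N: dented (contact force between jaw and tube above 62 N).
It fails at once if the knob was forced back against the pawl (more than 45 N on the teeth) (contact force between pawl and knob above 45 N).
It fails at once if the steel bar, the can or the wrench was disturbed (moved more than 30 mm) (distance of any of bar_center, can_center, wrench from where it was at the start of the episode above 0.03 m).
It also fails if it takes over 72 s, if anything falls off the work surface, if the arm or the gripper's body presses on something with over 40 N, if the wrist force passes 120 N, or if a joint passes its speed limit or range.

## Working session

There is one attempt and no reset: what is moved stays moved. The work goes in short steps, Python scripts to look and compute and a tool call to move; the robot and the scene stay as the last step left them, time stands still between calls to the robot, and variables do not carry over. Pictures are saved under pics/ and viewed, about 8 in all and at most 12, crops included, and the job is handed in when it is done.

Besides the shell and the picture viewer there is one more tool, called after ">>>" as name(argument=value, ...), one argument or row to a line, values as JSON. apply_moves: Moves the arm, as the interface text tells. Its arguments: {"type":"object","properties":{"moves":{"type":"array","items":{"type":"array","items":{"type":"array","items":{"type":"number"}}}},"force":{"type":"number"}},"required":["moves"]}

```bash
mkdir -p pics; ls; cat > h.py <<'E'
import numpy as np, cv2
from plant import ctrl
def shot(n,f):
    c=ctrl.get_calibration(n); im=np.array(ctrl.read_camera(n)); cv2.imwrite('pics/%s.png'%f,im[:,:,::-1]); np.savez('pics/%s.npz'%f,**{k:np.array(v) for k,v in c.items()}); return im,c
def load(f): return cv2.imread('pics/%s.png'%f)[:,:,::-1],dict(np.load('pics/%s.npz'%f))
def ray(c,u,v):
    K=np.array(c['camera_matrix']);k1=float(c['k1']);T=np.array(c['cam_to_world'])
    p=cv2.undistortPoints(np.array([[[u,v]]],float),K,np.array([k1,0,0,0,0.]))[0,0]
    d=T[:3,:3]@np.array([p[0],-p[1],-1]); return T[:3,3],d/np.linalg.norm(d)
def onz(c,u,v,z):
    o,d=ray(c,u,v); return o+d*(z-o[2])/d[2]
def tri(a,b):
    (o1,d1),(o2,d2)=a,b
    s=np.linalg.lstsq(np.c_[d1,-d2],o2-o1,rcond=None)[0]; p,q=o1+s[0]*d1,o2+s[1]*d2
    return (p+q)/2,np.linalg.norm(p-q)
def proj(c,P):
    K=np.array(c['camera_matrix']);k1=float(c['k1']);T=np.array(c['cam_to_world'])
    q=T[:3,:3].T@(np.array(P)-T[:3,3]); s=np.array([q[0],-q[1]])/-q[2]; s=s*(1+k1*s@s)
    return K[:2,:2]@s+K[:2,2]
E
python3 - <<'E'
from h import *
np.set_printoptions(precision=3,suppress=True)
for n in['scene','top','wrist']:
    im,c=shot(n,n+'0'); print(n,c['camera_matrix'],c['k1'],c['cam_to_world'])
print(ctrl.get_state())
E
```

```text
pics
scene [[593.851   0.    315.706]
 [  0.    593.851 243.157]
 [  0.      0.      1.   ]] -0.039171515745357814 [[ 0.277 -0.52   0.808  1.705]
 [ 0.961  0.168 -0.221 -0.259]
 [-0.021  0.838  0.546  0.856]
 [ 0.     0.     0.     1.   ]]
top [[544.121   0.    321.419]
 [  0.    544.121 238.612]
 [  0.      0.      1.   ]] -0.040262834250528394 [[ 0.005  0.999 -0.053  0.515]
 [-1.     0.006  0.007  0.038]
 [ 0.007  0.053  0.999  1.295]
 [ 0.     0.     0.     1.   ]]
wrist [[349.967   0.    315.594]
 [  0.    349.967 233.051]
 [  0.      0.      1.   ]] -0.027989950352887105 [[ 0.388  0.89   0.238  0.323]
 [-0.922  0.375  0.099 -0.596]
 [-0.001 -0.258  0.966  0.373]
 [ 0.     0.     0.     1.   ]]
{'time': 0.15, 'qpos': array([-1.322,  0.287,  1.578,  0.   ,  1.279, -0.15 ]), 'dq': array([-0.   , -0.002, -0.003,  0.   , -0.   , -0.001]), 'joint_efforts': array([  0.002, -40.661, -29.314,  -0.   ,   0.004,  -0.   ]), 'eef_pos': array([ 0.262, -0.622,  0.23 ]), 'tcp_rot': array([ 0.98 ,  0.198, -0.   , -0.001]), 'contact_force': array([ 0.206, -0.271,  0.289]), 'wrist_torque': array([-0.022,  0.014, -0.042]), 'opening': 1.0047728097287776}
```

View pics/top0.png

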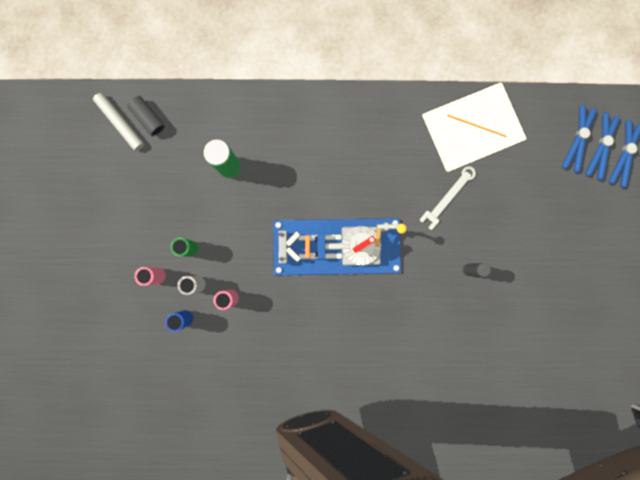

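View pics/scene0.png

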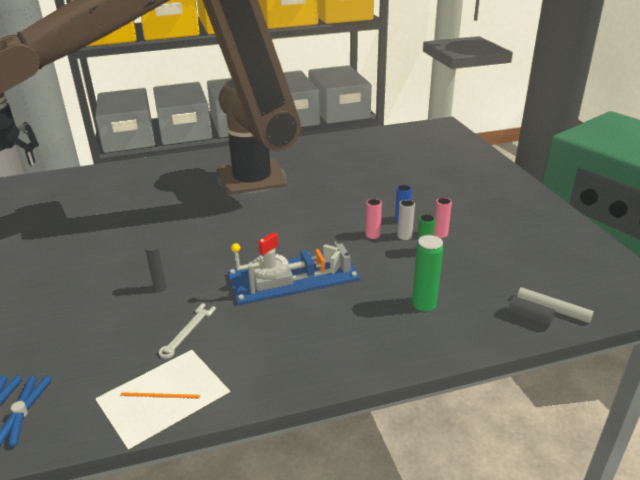

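Top view: the clamp is at (338,247), with the vee on the left, the knob at (363,243) and the ball at (402,229). The tube candidates are grey (189,286), green (183,246), pink (148,276) and (226,300), and blue (177,321). Only the grey one at (189,286), seen at (406,220) in the scene view, is bare aluminium. I'll measure now and confirm it with a crop.

```bash
python3 - <<'E'
from h import *
np.set_printoptions(precision=4,suppress=True)
t,ct=load('top0'); s,cs=load('scene0')
def blob(im,lo,hi,box):
    h=cv2.cvtColor(im,cv2.COLOR_RGB2HSV); m=cv2.inRange(h,np.array(lo),np.array(hi)); z=np.zeros_like(m); x0,y0,x1,y1=box; z[y0:y1,x0:x1]=m[y0:y1,x0:x1]; return z
def cen(m):
    n,l,st,c=cv2.connectedComponentsWithStats(m); i=1+np.argmax(st[1:,4]); return c[i],st[i]
m=blob(t,(100,120,60),(125,255,255),(265,205,415,285)); r=cv2.minAreaRect(cv2.findNonZero(m)); print(r)
cor=[onz(ct,*p,0.012) for p in cv2.boxPoints(r)]; print(np.array(cor)); C=np.mean(cor,0); print('C',C,[np.linalg.norm(cor[i]-cor[i-1]) for i in range(4)])
L=max(((cor[i]-cor[i-1]) for i in range(4)),key=np.linalg.norm); L*=np.sign(L[1]); print('yaw of clamp',np.degrees(np.arctan2(-L[0],L[1])))
for nm,lo,hi,bt,bs in[('ball',(22,150,120),(35,255,255),(385,215,420,240),(225,235,245,260)),('red',(0,170,100),(6,255,255),(340,225,390,260),(250,225,285,260))]:
    a,_=cen(blob(t,lo,hi,bt)); b,_=cen(blob(s,lo,hi,bs)); print(nm,a,b,tri(ray(ct,*a),ray(cs,*b)))
    print(onz(ct,*a,.135))
for p in[(189,286)]:
    print('tube top',onz(ct,*p,.1))
crop=cv2.resize(t[225:345,110:260],None,fx=4,fy=4,interpolation=cv2.INTER_CUBIC); c2=cv2.resize(s[170:290,340:470],None,fx=4,fy=4,interpolation=cv2.INTER_CUBIC)
# side by side within 800
o=np.hstack([cv2.resize(crop,(400,320)),cv2.resize(c2,(350,320))]); cv2.imwrite('pics/cand.png',o[:,:,::-1])
E
```

```text
((336.5923156738281, 246.3159942626953), (54.45345687866211, 126.46026611328125), 89.09062194824219)
[[ 0.6265  0.1442  0.012 ]
 [ 0.633  -0.1551  0.012 ]
 [ 0.5042 -0.1569  0.012 ]
 [ 0.498   0.1409  0.012 ]]
C [ 0.5654 -0.0067  0.012 ] [np.float64(0.1284887620258047), np.float64(0.29943385995161864), np.float64(0.12880373614558235), np.float64(0.2978920023688234)]
yaw of clamp 1.2490467463376707
ball [401.2692 228.1154] [235.3793 247.2586] (array([ 0.6001, -0.1406,  0.1364]), np.float64(0.0005715538369244417))
[ 0.6002 -0.1406  0.135 ]
red [361.4684 245.5063] [268.027  243.0772] (array([ 0.5632, -0.0592,  0.1083]), np.float64(0.0035180701228398063))
[ 0.5625 -0.0553  0.135 ]
tube top [0.4731 0.3195 0.1   ]
```

View pics/cand.png

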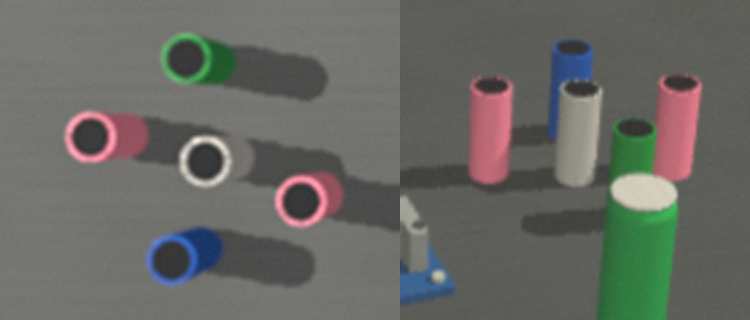

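The candidate crop shows one bare-metal grey tube with a dark bore (top (189,286), scene (406,220)). The neighbours are pink, pink, green and blue, so grey is the tube. Next I move the wrist camera over the clamp.

>>> apply_moves(
  moves=[
    [[0,0,-0.015,0,0,7.2,1],[0,0,-0.015,0,0,7.2,1],[0,0,-0.01,0,0,7.2,1],[0.024,-0.0435,0,0,0,0,1],[0.024,-0.0435,0,0,0,0,1],[0.024,-0.0435,0,0,0,0,1],[0.024,-0.0435,0,0,0,0,1],[0.024,-0.0435,0,0,0,0,1],[0.024,-0.0435,0,0,0,0,1],[0.024,-0.0435,0,0,0,0,1],[0.024,-0.0435,0,0,0,0,1],[0.024,-0.0435,0,0,0,0,1]],
  ],
)

```text
time: 1.35
eef_pos: [0.4749, -0.2265, 0.2673]
tcp_rot: [1.0, -0.003, -0.001, -0.005]
contact_force: [0.3, -1.6, 0.3]
opening: 0.002
```

>>> apply_moves(
  moves=[
    [[0.02,-0.04,0,0,0,0,1],[0.02,-0.04,0,0,0,0,1],[0.02,-0.04,0,0,0,-0.8,1],[0.02,-0.035,0,0,0,-0.8,1],[0,0,0,0,0,0,1]],
  ],
)

```text
time: 1.85
eef_pos: [0.5582, -0.0591, 0.2676]
tcp_rot: [1.0, 0.014, -0.001, -0.006]
contact_force: [-0.0, -1.1, -0.5]
opening: 0.0
```

```bash
python3 - <<'E'
from h import *
np.set_printoptions(precision=4,suppress=True)
im,c=shot('wrist','w1'); s=ctrl.get_state(); print(s['eef_pos'],s['tcp_rot'],s['qpos'])
h=cv2.cvtColor(im,cv2.COLOR_RGB2HSV)
m=cv2.inRange(h,(0,170,90),(7,255,255)); r=cv2.minAreaRect(cv2.findNonZero(m)); print('red',r)
m=cv2.inRange(h,(22,150,120),(35,255,255)); M=cv2.moments(m); b=(M['m10']/M['m00'],M['m01']/M['m00']); print('ball',b,M['m00']/255)
t,ct=load('top0'); print(tri(ray(c,*b),ray(ct,401.27,228.1)))
E
```

```text
[ 0.5574 -0.0607  0.2674] [ 0.9999  0.0137 -0.0019 -0.0052] [-0.2933  0.0107  1.8191  0.009   1.3186  1.2477]
red ((279.1029052734375, 204.7063446044922), (143.3675079345703, 45.321624755859375), 1.7899105548858643)
ball (349.8308157099698, 177.89123867069486) 993.0
(array([ 0.5996, -0.0962,  0.2624]), np.float64(0.05197342438993539))
```

View pics/w1.png

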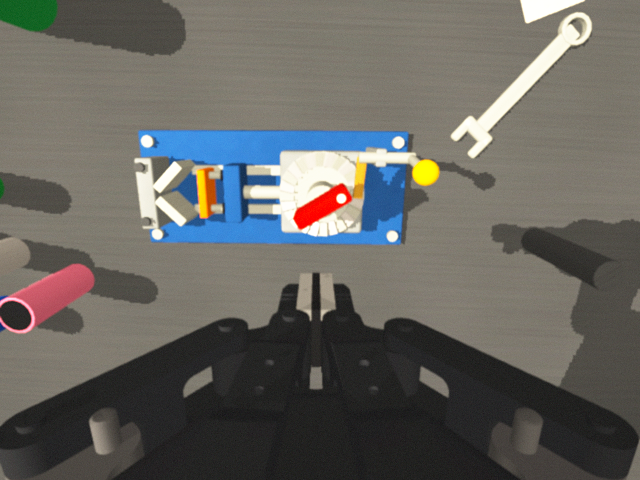

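The wrist view shows the clamp with the ball at (426,173), the red bar at (322,207) with a white dot on its right end, the orange pad at (206,192), and the vee at (170,190).

```bash
cat >> h.py <<'E'
def comp(im,lo,hi,near,minA=30):
    m=cv2.inRange(cv2.cvtColor(im,cv2.COLOR_RGB2HSV),np.array(lo),np.array(hi)); n,l,st,c=cv2.connectedComponentsWithStats(m)
    ok=[i for i in range(1,n) if st[i,4]>=minA]; i=min(ok,key=lambda i:np.hypot(*(c[i]-near))); return (l==i).astype(np.uint8)*255,c[i],st[i,4]
YEL=((22,150,120),(35,255,255)); RED=((0,170,90),(7,255,255)); BLU=((100,120,60),(125,255,255)); ORA=((9,150,120),(20,255,255))
E
python3 - <<'E'
from h import *
np.set_printoptions(precision=4,suppress=True)
im,c=load('w1'); t,ct=load('top0'); s,cs=load('scene0')
m,b,a=comp(im,*YEL,(426,173)); print('ball',b,a,tri(ray(c,*b),ray(ct,401.27,228.1)),tri(ray(c,*b),ray(cs,235.38,247.26)),onz(c,*b,.135))
m,b,a=comp(im,*RED,(322,207)); r=cv2.minAreaRect(cv2.findNonZero(m)); print('red',b,a,r)
P=np.array([onz(c,*p,.126) for p in cv2.boxPoints(r)]); print(P, P.mean(0),[np.linalg.norm(P[i]-P[i-1]) for i in range(4)])
d=max((P[i]-P[i-1] for i in range(4)),key=np.linalg.norm); print('bar yaw',np.degrees(np.arctan2(d[1],d[0])))
m,_,_=comp(im,*BLU,(300,150),1500); r=cv2.minAreaRect(cv2.findNonZero(m)); print(r)
cor=np.array([onz(c,*p,.012) for p in cv2.boxPoints(r)]); print(cor,cor.mean(0),[np.linalg.norm(cor[i]-cor[i-1]) for i in range(4)])
L=max((cor[i]-cor[i-1] for i in range(4)),key=np.linalg.norm); L*=np.sign(L[1]); print('clamp yaw',np.degrees(np.arctan2(-L[0],L[1])))
for q in[(147,141),(399,142),(392,237),(157,234)]: print('bolt',onz(c,*q,.015))
E
```

```text
ball [425.2911 172.0435] 529 (array([ 0.601 , -0.1416,  0.1325]), np.float64(0.0017156157494314392)) (array([ 0.6019, -0.1409,  0.1376]), np.float64(0.0004241108571847965)) [ 0.6018 -0.1415  0.135 ]
red [320.5622 206.4162] 1110 ((321.21759033203125, 205.87306213378906), (21.018625259399414, 61.400291442871094), 59.74356460571289)
[[ 0.5647 -0.0354  0.126 ]
 [ 0.5915 -0.078   0.126 ]
 [ 0.577  -0.0874  0.126 ]
 [ 0.5494 -0.0444  0.126 ]] [ 0.5707 -0.0613  0.126 ] [np.float64(0.017746993870094287), np.float64(0.050397951902283966), np.float64(0.01730945272121225), np.float64(0.05107161401132056)]
bar yaw 122.66316824895398
((272.65789794921875, 186.68609619140625), (270.020263671875, 113.01058959960938), 0.3720453083515167)
[[ 0.4985  0.1568  0.012 ]
 [ 0.6295  0.1427  0.012 ]
 [ 0.6355 -0.155   0.012 ]
 [ 0.5067 -0.1664  0.012 ]] [ 0.5675 -0.0055  0.012 ] [np.float64(0.32332190192354743), np.float64(0.1317500667025483), np.float64(0.29771947897369183), np.float64(0.1293018591412719)]
clamp yaw 1.4535316534963465
bolt [0.6172 0.1322 0.015 ]
bolt [ 0.6236 -0.1455  0.015 ]
bolt [ 0.5156 -0.1469  0.015 ]
bolt [0.5105 0.1303 0.015 ]
```

>>> apply_moves(
  moves=[
    [[-0.003,0.041,0,0,0,0,1],[0,0.04,0,0,0,0,1],[0,0,0.04,0,0,0,1],[0,0,0.04,0,0,0,1],[0,0,0.04,0,0,0,1],[0,0,0.019,0,0,0,1],[0,0,0,0,0,0,1]],
  ],
)

```text
time: 2.6
eef_pos: [0.5535, -0.1507, 0.1242]
tcp_rot: [1.0, 0.011, -0.001, -0.003]
contact_force: [-0.3, -0.2, 0.1]
opening: -0.005
```

>>> apply_moves(
  moves=[
    [[0.012,-0.008,0,0,0,0,1],[0.01,0,0,0,0,0,1],[0.008,0,0,0,0,0,1],[0.008,0,0,0,0,0,1],[0.007,0,0,0,0,0,1],[0.006,0,0,0,0,0,1],[0,0,0,0,0,0,1]],
  ],
)

```text
time: 3.3
eef_pos: [0.6053, -0.1437, 0.1302]
tcp_rot: [1.0, 0.011, -0.008, -0.001]
contact_force: [-1.1, -0.1, 1.5]
opening: 0.001
```

```bash
python3 - <<'E'
from h import *
np.set_printoptions(precision=4,suppress=True)
im,c=shot('scene','s2'); m,b,a=comp(im,*YEL,(238,247)); print(b,a,ctrl.get_state()['contact_force'])
for x in(.0,.01,.02,.028):print(proj(c,(.601+x,-.1415,.135)))
E
```

```text
[237.5862 254.0345] 58 [-6.0159 -0.687   2.1309]
[235.2476 248.0976]
[236.0084 250.4945]
[236.7788 252.9213]
[237.4021 254.8847]
```

>>> apply_moves(
  moves=[
    [[-0.03,0,0,0,0,0,1],[-0.005,0,-0.045,0,0,0,1],[0,-0.02,-0.045,0,0,0,0],[0,-0.03,0,0,0,0,0],[0,-0.03,0,0,0,0,0],[0,0,0,0,0,8.4,0],[0,0,0,0,0,8.4,0],[0,0,0,0,0,8.4,0],[0,0,0,0,0,8.4,0],[0,0,0,0,0,8.4,0],[0,0,0,0,0,8.4,0],[0,0,0,0,0,8.0,0]],
  ],
)

```text
time: 4.55
eef_pos: [0.5739, -0.0584, 0.2262]
tcp_rot: [0.871, -0.492, -0.001, -0.002]
contact_force: [0.2, 0.3, 0.6]
opening: 0.506
```

```bash
cat > look.py <<'E'
from h import *
import sys
np.set_printoptions(precision=4,suppress=True)
f=sys.argv[1]; im,c=shot('wrist',f); s=ctrl.get_state(); q=s['tcp_rot']
from scipy.spatial.transform import Rotation as R
M=R.from_quat(q).as_matrix(); print('tcp',s['eef_pos'],'yaw',np.degrees(np.arctan2(M[1,0],M[0,0])),'zaxis',M[:,2],'q',s['qpos'])
E
python3 - <<'E'
import sys; sys.argv=['','w2']
exec(open('look.py').read())
im1,c1=load('w1')
m,b,a=comp(im,*YEL,proj(c,(.628,-.1415,.13))); print('ball px',b,a,onz(c,*b,.13))
m,b,a=comp(im,*RED,proj(c,(.5685,-.062,.12))); r=cv2.minAreaRect(cv2.findNonZero(m)); print('red',b,a,r)
m1,b1,a1=comp(im1,*RED,(322,207))
# white dot: bright hole within red hull
def dot(im,m):
    hull=cv2.convexHull(cv2.findNonZero(m)); k=np.zeros_like(m); cv2.fillConvexPoly(k,hull,255)
    g=(im.min(2)>130)&(cv2.erode(k,np.ones((3,3)))>0); y,x=np.nonzero(g); return x.mean(),y.mean(),len(x)
d1=dot(im1,m1);d2=dot(im,m); print(d1,d2,tri(ray(c1,*d1[:2]),ray(c,*d2[:2])))
for z in(.115,.12,.126):
    P=np.array([onz(c,*p,z) for p in cv2.boxPoints(r)]); d=max((P[i]-P[i-1] for i in range(4)),key=np.linalg.norm); print(z,P.mean(0),'L',[round(np.linalg.norm(P[i]-P[i-1]),4) for i in range(2)],'yaw',np.degrees(np.arctan2(d[1],d[0])))
E
```

```text
tcp [ 0.5741 -0.0584  0.2263] yaw -59.1518852290681 zaxis [ 0.0003  0.0056 -1.    ] q [-0.2795  0.0763  1.827   0.0057  1.2395  2.3219]
ball px [312.6679  85.3591] 816 [ 0.6271 -0.1412  0.13  ]
red [326.1061 229.4661] 1225 ((325.5, 228.0), (74.0, 19.0), 90.0)
(np.float64(340.7837837837838), np.float64(198.1216216216216), 74) (np.float64(325.85714285714283), np.float64(208.39795918367346), 98) (array([ 0.578 , -0.0772,  0.1277]), np.float64(6.492916062530542e-05))
0.115 [ 0.5684 -0.0617  0.115 ] L [np.float64(0.0572), np.float64(0.0138)] yaw -58.92855446213537
0.12 [ 0.5692 -0.0627  0.12  ] L [np.float64(0.0561), np.float64(0.0135)] yaw -58.928554462135324
0.126 [ 0.5702 -0.064   0.126 ] L [np.float64(0.0547), np.float64(0.0132)] yaw -58.92855446213535
```

View pics/w2.png

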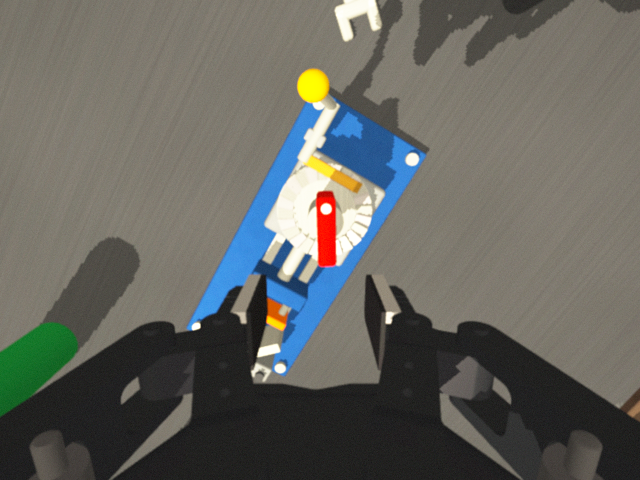

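The w2 view shows the ball over at (313,86), resting at x=0.627, 26 mm from where it started. The bar lies along the tool axis at (326,228) with its top at z≈0.127. I'll descend and grip it.

>>> apply_moves(
  moves=[
    [[0,0.007,0.04,0,0,0,0],[0,0,0.04,0,0,0,0],[0,0,0.03,0,0,0,0],[0,0,0.016,0,0,0,0],[0,0,0,0,0,0,0]],
  ],
  force=60,
)

```text
time: 5.1
eef_pos: [0.5739, -0.0617, 0.101]
tcp_rot: [0.873, -0.488, 0.006, -0.005]
contact_force: [0.0, -0.2, -0.7]
opening: 0.501
```

>>> apply_moves(
  moves=[
    [[-0.002,0.006,0.004,0,0,0,0],[0,0,0,0,0,0,1],[0,0,0,0,0,0,1],[0,0,0,0,0,0,1],[0,0,0,0,0,0,1]],
  ],
)

```text
time: 5.6
eef_pos: [0.5691, -0.0638, 0.0997]
tcp_rot: [0.874, -0.486, 0.008, -0.005]
contact_force: [2.7, -0.2, -4.9]
opening: 0.151
```

```bash
cat > st.py <<'E'
from h import *
from scipy.spatial.transform import Rotation as R
np.set_printoptions(precision=4,suppress=True)
s=ctrl.get_state(); M=R.from_quat(s['tcp_rot']).as_matrix()
print(s['time'],'tcp',s['eef_pos'],'yaw',np.degrees(np.arctan2(M[1,0],M[0,0])),'z',M[:,2],'F',s['contact_force'],'T',s['wrist_torque'],'open',s['opening'],'q6',s['qpos'][5])
E
python3 st.py
```

```text
5.6 tcp [ 0.5691 -0.0638  0.0997] yaw -58.16108271561464 z [ 0.0183  0.0005 -0.9998] F [ 2.665  -0.1914 -4.9175] T [-0.2246  0.1884  0.04  ] open 0.15053801708911976 q6 2.2907488836589813
```

>>> apply_moves(
  moves=[
    [[0,0,0,0,0,-5,1],[0,0,0,0,0,-5,1],[0,0,0,0,0,-5,1],[0,0,0,0,0,-5,1]],
  ],
)

```text
time: 6.0
eef_pos: [0.5695, -0.0633, 0.0997]
tcp_rot: [0.946, -0.325, 0.009, -0.005]
contact_force: [1.7, 0.1, -3.3]
opening: 0.146
```

```bash
python3 st.py
```

```text
6.0 tcp [ 0.5695 -0.0633  0.0997] yaw -37.969866566705825 z [ 0.0194  0.0035 -0.9998] F [ 1.652   0.1464 -3.3236] T [-0.1846  0.331  -0.4307] open 0.14649684202924548 q6 1.93591720578012
```

>>> apply_moves(
  moves=[
    [[0,0,0,0,0,-5,1],[0,0,0,0,0,-5,1],[0,0,0,0,0,-5,1],[0,0,0,0,0,-5,1],[0,0,0,0,0,-5,1],[0,0,0,0,0,-5,1]],
  ],
)

```text
time: 6.6
eef_pos: [0.57, -0.0624, 0.0997]
tcp_rot: [0.998, -0.066, 0.01, -0.005]
contact_force: [2.2, 1.1, -3.0]
opening: 0.149
```

```bash
python3 st.py
```

```text
6.6 tcp [ 0.57   -0.0624  0.0997] yaw -7.557391753272502 z [ 0.0199  0.0086 -0.9998] F [ 2.2055  1.0846 -2.963 ] T [-0.2461  0.2334 -0.4495] open 0.14949816079357264 q6 1.4013262499317642
```

>>> apply_moves(
  moves=[
    [[0,0,0,0,0,-5,1],[0,0,0,0,0,-5,1],[0,0,0,0,0,-5,1],[0,0,0,0,0,-5,1],[0,0,0,0,0,-5,1],[0,0,0,0,0,-5,1]],
  ],
)

```text
time: 7.2
eef_pos: [0.5709, -0.0618, 0.1004]
tcp_rot: [0.987, 0.157, 0.016, -0.013]
contact_force: [-3.6, -2.1, -1.1]
opening: 0.158
```

```bash
python3 st.py
```

```text
7.2 tcp [ 0.5709 -0.0618  0.1004] yaw 18.073241775827164 z [ 0.0268  0.03   -0.9992] F [-3.5569 -2.1272 -1.1088] T [-1.4047  0.9006 -7.7804] open 0.15758267880587212 q6 0.9305457792831939
```

>>> apply_moves(
  moves=[
    [[0,0,0,0,0,2,1],[0,0,0,0,0,0,0],[0,0,0,0,0,0,0],[0,0,-0.04,0,0,0,0],[0,0,-0.045,1.5,1.5,0,0],[0,0,-0.045,0,0,5,0.3],[0,-0.03,-0.01,0,0,5,0.3],[0,-0.03,0,0,0,5,0.3],[0,0,0,0,0,0,0.3]],
  ],
)

```text
time: 8.1
eef_pos: [0.5615, -0.0089, 0.2567]
tcp_rot: [0.999, 0.001, 0.032, -0.032]
contact_force: [0.4, 0.8, -0.5]
opening: 0.352
```

```bash
python3 look.py w3
```

```text
tcp [ 0.5617 -0.0101  0.2566] yaw 0.009333100184283969 zaxis [ 0.0631  0.0623 -0.9961] q [-0.2326 -0.0163  1.8677  0.0795  1.2441  1.3123]
```

>>> apply_moves(
  moves=[
    [[-0.01,-0.04,0,0,0,0,0.3],[-0.01,-0.04,0,0,0,0,0.3],[0,0,0,0,0,0,0.3]],
  ],
)

```text
time: 8.45
eef_pos: [0.5421, 0.0695, 0.2608]
tcp_rot: [0.999, 0.005, 0.033, -0.029]
contact_force: [0.4, -1.0, -0.8]
opening: 0.351
```

```bash
python3 look.py w4; python3 - <<'E'
import cv2,numpy as np
a=cv2.imread('pics/w3.png');b=cv2.imread('pics/w4.png')
cv2.imwrite('pics/v34.png',np.vstack([a[60:340],b[60:340]]))
E
```

```text
tcp [0.5427 0.0679 0.2607] yaw 0.411656858577808 zaxis [ 0.0662  0.0574 -0.9962] q [-0.0905 -0.0605  1.903   0.0669  1.239   1.4513]
```

View pics/v34.png

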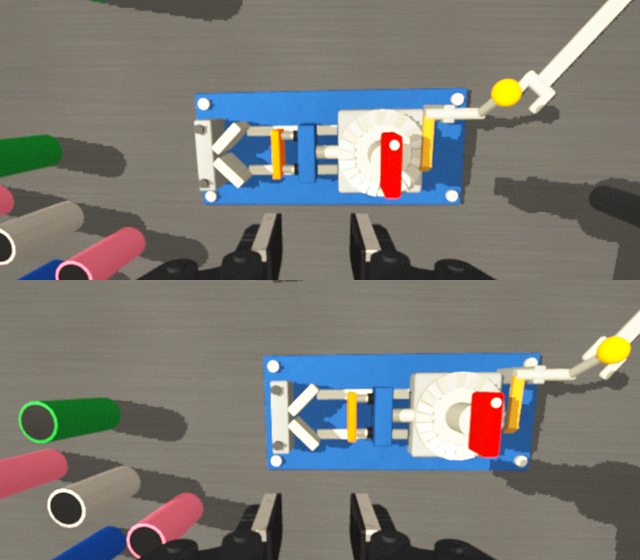

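```bash
python3 - <<'E'
from h import *
np.set_printoptions(precision=4,suppress=True)
C=np.array([.566,-.007]);a=np.radians(1.2);Rm=np.array([[np.cos(a),-np.sin(a)],[np.sin(a),np.cos(a)]])
cl=lambda P:(np.array(P)[:2]-C)@Rm   # to clamp frame
B={}
for f in('w3','w4'):
    im,c=load(f)
    n=proj(c,(*(C+Rm@[0,.09]),.056)); n=n.astype(int)
    g=(im.min(2)>165).astype(np.uint8)*255; k=np.zeros_like(g); k[n[1]-45:n[1]+45,n[0]-50:n[0]+40]=255
    nn,l,st,ce=cv2.connectedComponentsWithStats(g&k)
    for i in range(1,nn):
        if st[i,4]<80: continue
        r=cv2.minAreaRect(cv2.findNonZero((l==i).astype(np.uint8))); print(f,i,st[i,4],r,'clamp pts',[cl(onz(c,*p,.056)) for p in cv2.boxPoints(r)])
        B[f,i]=ce[i]
    m,b,ar=comp(im,*ORA,proj(c,(*(C+Rm@[0,.045]),.05))); r=cv2.minAreaRect(cv2.findNonZero(m)); print('pad',b,ar,[cl(onz(c,*p,.052)) for p in cv2.boxPoints(r)])
    # bolts
    x=[]
    for q in[(-.054,-.14),(.054,-.14),(.054,.14),(-.054,.14)]:
        p=proj(c,(*(C+Rm@q),.015)); u,v=p.astype(int); w=(im[v-9:v+10,u-9:u+10].min(2)>150); y_,x_=np.nonzero(w); P=onz(c,u-9+x_.mean(),v-9+y_.mean(),.015); x.append(P[:2])
    x=np.array(x); print('bolts',x, 'mean',x.mean(0)); 
E
python3 - <<'E'
import cv2
im=cv2.imread('pics/w4.png'); cv2.imwrite('pics/w4c.png',cv2.resize(im[120:260,255:395],None,fx=4,fy=4,interpolation=cv2.INTER_CUBIC))
E
```

```text
w3 1 1711 ((219.03892517089844, 219.12258911132812), (80.9670181274414, 45.59852981567383), 86.42366790771484) clamp pts [array([0.0377, 0.1336]), array([0.0397, 0.0866]), array([-0.0436,  0.0863]), array([-0.0468,  0.1354])]
w3 2 187 ((262.5400390625, 190.7610626220703), (8.514531135559082, 29.380388259887695), 86.98721313476562) clamp pts [array([0.0297, 0.0786]), array([0.0308, 0.0489]), array([0.0224, 0.0488]), array([0.0212, 0.0786])]
w3 6 166 ((261.2699890136719, 229.88998413085938), (8.9095458984375, 22.061731338500977), 81.8698959350586) clamp pts [array([-0.0107,  0.0787]), array([-0.0076,  0.056 ]), array([-0.0168,  0.0551]), array([-0.02  ,  0.0779])]
pad [280.2589 211.1027] 224 [array([0.0273, 0.0548]), array([0.0274, 0.0433]), array([-0.0231,  0.044 ]), array([-0.0233,  0.0559])]
bolts [[ 0.5171 -0.1465]
 [ 0.6215 -0.1439]
 [ 0.6174  0.1326]
 [ 0.5135  0.1314]] mean [ 0.5674 -0.0066]
w4 1 2053 ((311.5, 197.0), (72.0, 83.0), 90.0) clamp pts [array([0.0376, 0.134 ]), array([0.0368, 0.0519]), array([-0.0351,  0.0511]), array([-0.0353,  0.1364])]
w4 2 246 ((332.5, 213.5), (29.0, 9.0), 0.0) clamp pts [array([-0.0197,  0.0866]), array([-0.0105,  0.0866]), array([-0.0105,  0.0574]), array([-0.0197,  0.0573])]
pad [511.2667 195.5111] 315 [array([-0.0139, -0.0992]), array([ 0.0254, -0.102 ]), array([ 0.0234, -0.1143]), array([-0.0159, -0.1118])]
bolts [[ 0.5177 -0.1462]
 [ 0.621  -0.1453]
 [ 0.6174  0.1322]
 [ 0.5126  0.1294]] mean [ 0.5672 -0.0075]
```

View pics/w4c.png

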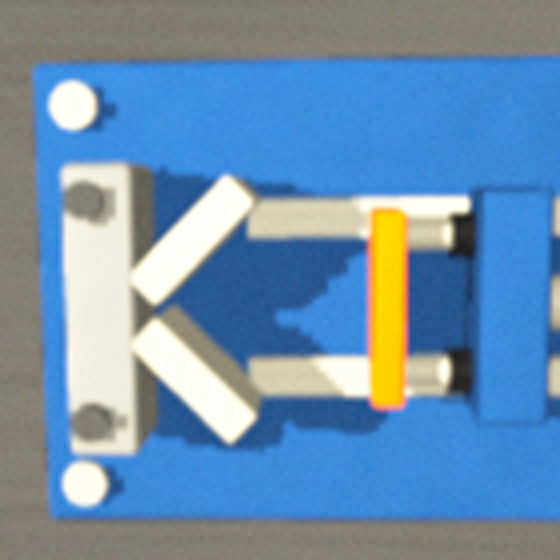

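```bash
python3 - <<'E'
from h import *
np.set_printoptions(precision=4,suppress=True)
C=np.array([.567,-.0071]);a=np.radians(1.2);Rm=np.array([[np.cos(a),-np.sin(a)],[np.sin(a),np.cos(a)]])
cl=lambda P:(np.array(P)[:2]-C)@Rm
im,c=load('w4'); g=lambda u,v,z:cl(onz(c,255+u/4-.375,120+v/4-.375,z))
A,B=g(257,205,.056),g(155,305,.056); D,E=g(160,317,.056),g(258,412,.056); print(A,B,D,E)
n1=np.array([-(B-A)[1],(B-A)[0]]);n1/=np.linalg.norm(n1);n2=np.array([-(E-D)[1],(E-D)[0]]);n2/=np.linalg.norm(n2)
# orient normals to -y
n1*=-np.sign(n1[1]);n2*=-np.sign(n2[1]); print(n1,n2)
N=np.linalg.solve(np.array([n1,n2]),[n1@A+.02,n2@D+.02]); print('nest clamp',N,'world',C+Rm@N)
for q in[(370,210),(370,405),(407,210),(407,405)]: print('pad',g(*q,.052))
print('carriage',[g(*q,.053) for q in[(475,190),(548,190),(548,420),(475,420)]])
t=C+Rm@N; im3,c3=load('w3'); print(proj(c3,(*t,.056)))
# tube in w3,w4,top
for f,p in[('w3',(5,187+0)),('w4',(68,508-220))]:
    i,cc=load(f); print(f,onz(cc,*p,.1))
def ring(i,p,lo=30):
    m=((i.max(2)<75)).astype(np.uint8)*255; n,l,st,ce=cv2.connectedComponentsWithStats(m); k=l[int(p[1]),int(p[0])]; return ce[k],st[k]
r4=ring(im,(68,288)); print(r4); t,ct=load('top0'); rt=ring(t,(189,286)); print(rt)
print(tri(ray(c,*r4[0]),ray(ct,*rt[0])),onz(c,*r4[0],.1),onz(ct,*rt[0],.1))
E
```

```text
[0.0265 0.0855] [0.0018 0.1114] [-0.0012  0.1102] [-0.0255  0.0857]
[-0.7246 -0.6892] [ 0.7117 -0.7025]
nest clamp [0.0007 0.0837] world [0.5659 0.0765]
pad [0.025  0.0575]
pad [-0.0243  0.0571]
pad [0.0249 0.0483]
pad [-0.0243  0.0477]
carriage [array([0.0297, 0.0317]), array([0.0296, 0.0138]), array([-0.0279,  0.012 ]), array([-0.028 ,  0.0304])]
[244.4091 215.0668]
w3 [0.5965 0.2924 0.1   ]
w4 [0.4768 0.3219 0.1   ]
(array([ 65.6088, 287.8785]), array([ 51, 273,  30,  31, 708], dtype=int32))
(array([186.4836, 285.0082]), array([181, 279,  12,  13, 122], dtype=int32))
(array([0.4756, 0.3259, 0.098 ]), np.float64(0.0010877244472189639)) [0.4768 0.3245 0.1   ] [0.4752 0.3251 0.1   ]
```

>>> apply_moves(
  moves=[
    [[0,0,0,-3.5,-3.6,0,0.3],[-0.011,-0.042,0,0,0,0,-0.4],[-0.011,-0.042,0,0,0,0,-0.4],[-0.011,-0.042,0,0,0,0,-0.4],[-0.011,-0.042,0,0,0,0,-0.4],[-0.011,-0.042,0,0,0,0,-0.4],[-0.011,-0.042,0,0,0,0,-0.4],[0,0,0,0,0,-7.4,-0.4],[0,0,0,0,0,-7.4,-0.4],[0,0,0,0,0,-7.4,-0.4],[0,0,0,0,0,-7.4,-0.4],[0,0,0,0,0,0,-0.4]],
  ],
)

```text
time: 9.7
eef_pos: [0.4829, 0.3139, 0.2525]
tcp_rot: [0.961, 0.275, -0.001, 0.01]
contact_force: [0.5, 0.3, -0.7]
opening: 0.705
```

```bash
cat >> look.py <<'E'
x,y,z=M[:,0],M[:,1],M[:,2]
def to(P): d=np.array(P)-s['eef_pos']; print('to',P,'tool shift',M.T@d)
E
python3 - <<'E'
import sys; sys.argv=['','w5']
exec(open('look.py').read())
p=proj(c,(.4762,.325,.1)); print('exp',p)
m=((im.max(2)<75)).astype(np.uint8)*255; n,l,st,ce=cv2.connectedComponentsWithStats(m); k=l[int(p[1]),int(p[0])]; print(k,ce[k],st[k],onz(c,*ce[k],.1))
i4,c4=load('w4'); print(tri(ray(c,*ce[k]),ray(c4,65.61,287.88)))
to((.4762,.325,.06))
E
```

```text
tcp [0.4829 0.3138 0.2524] yaw 31.778707216992423 zaxis [ 0.0038 -0.0199 -0.9998] q [ 0.4089  0.0574  1.7987 -0.0206  1.2899  1.4307]
exp [297.0039 217.0903]
41 [297.7891 216.8063] [ 280  199   37   36 1048] [0.4768 0.3246 0.1   ]
(array([0.4768, 0.3246, 0.0999]), np.float64(5.351944499691556e-05))
to (0.4762, 0.325, 0.06) tool shift [ 0.0016 -0.0167  0.1921]
```

>>> apply_moves(
  moves=[
    [[0.0005,-0.0125,0.02,1.1,0.4,0,-0.4],[0,0,0.04,0,0,0,-0.4],[0,0,0.04,0,0,0,-0.4],[0,0,0,0,0,0,-0.4]],
  ],
)

```text
time: 10.15
eef_pos: [0.4813, 0.3224, 0.1515]
tcp_rot: [0.963, 0.268, 0.003, -0.0]
contact_force: [-0.9, -0.7, -0.6]
opening: 0.699
```

```bash
cat >> st.py <<'E'
import sys
if len(sys.argv)>1: P=np.array(list(map(float,sys.argv[1:4]))); print('shift',M.T@(P-s['eef_pos']))
zx,zy=M[0,2],M[1,2]; print('tilt fix deg (ax,ay)',np.degrees(M.T@np.array([-zy,zx,0]))[:2])
E
python3 st.py .4768 .3246 .06
```

```text
10.15 tcp [0.4813 0.3224 0.1515] yaw 31.13369653439912 z [ 0.0057  0.0016 -1.    ] F [-0.9205 -0.7312 -0.5786] T [-0.0136  0.044   0.0275] open 0.6986131860182657 q6 1.443274798265592
shift [-0.0032 -0.0044  0.0915]
tilt fix deg (ax,ay) [ 0.0878 -0.3267]
```

>>> apply_moves(
  moves=[
    [[-0.0025,-0.0045,0.01,0,0,0,-0.4],[0,0,0.04,0,0,0,-0.4],[0,0,0.03,0,0,0,-0.4],[0,0,0.006,0,0,0,-0.4],[0,0,0,0,0,0,0.3],[0,0,0,0,0,0,0.3],[0,0,0,0,0,0,0.3],[0,0,0,0,0,0,0.3]],
  ],
  force=30,
)

```text
time: 10.95
eef_pos: [0.4865, 0.3284, 0.0767]
tcp_rot: [0.964, 0.266, 0.014, -0.001]
contact_force: [0.0, 0.2, -1.8]
opening: 0.458
```

```bash
python3 st.py .4768 .3246 .2
```

```text
10.95 tcp [0.4865 0.3284 0.0767] yaw 30.81516147111566 z [ 0.0257  0.01   -0.9996] F [ 0.02    0.2054 -1.825 ] T [0.0057 0.0155 0.0375] open 0.4576647138051062 q6 1.4555428409792082
shift [-0.0069 -0.0012 -0.1235]
tilt fix deg (ax,ay) [ 0.2616 -1.5583]
```

>>> apply_moves(
  moves=[
    [[0,0,0,0,0,0,-0.3],[0,0,0,0,0,0,-0.3],[-0.007,-0.001,0.005,0.3,-1.5,0,-0.3],[0,0,0.006,0,0,0,-0.3],[0,0,0,0,0,0,-0.3]],
  ],
)

```text
time: 11.45
eef_pos: [0.4816, 0.3264, 0.0682]
tcp_rot: [0.964, 0.266, 0.002, -0.001]
contact_force: [-0.5, -0.4, -0.4]
opening: 0.649
```

```bash
python3 st.py .4768 .3246 .062
```

```text
11.45 tcp [0.4816 0.3264 0.0682] yaw 30.811926012919635 z [ 0.004   0.0028 -1.    ] F [-0.4665 -0.3931 -0.3899] T [-0.0409  0.0062  0.0185] open 0.6486587133433379 q6 1.4532665859599256
shift [-0.0051 -0.0009  0.0062]
tilt fix deg (ax,ay) [-0.0219 -0.2801]
```

>>> apply_moves(
  moves=[
    [[-0.005,-0.001,0.004,0,0,0,-0.3],[-0.002,0,0.003,0,0,0,-0.3],[0,0,0,0,0,0,-0.3]],
  ],
)

```text
time: 11.75
eef_pos: [0.474, 0.3232, 0.0597]
tcp_rot: [0.964, 0.266, 0.001, -0.001]
contact_force: [0.5, 0.0, 0.9]
opening: 0.653
```

```bash
python3 - <<'E'
import sys; sys.argv=['','w6']
exec(open('look.py').read())
to((.4768,.3246,.062)); m=((im.max(2)<75)).astype(np.uint8)*255
p=proj(c,(.4768,.3246,.1)); n,l,st,ce=cv2.connectedComponentsWithStats(m); k=l[int(p[1]),int(p[0])]; print(p,ce[k],st[k],onz(c,*ce[k],.1))
E
```

```text
tcp [0.4741 0.3233 0.0598] yaw 30.80886291271203 zaxis [ 0.0025  0.0022 -1.    ] q [0.4213 0.2677 1.9431 0.0012 0.9277 1.4536]
to (0.4768, 0.3246, 0.062) tool shift [ 0.003   0.0002 -0.0022]
[316.4888 336.1851] [317.7166 327.2505] [ 267  282  103   92 7409] [0.4798 0.3259 0.1   ]
```

>>> apply_moves(
  moves=[
    [[0.004,0,0,0,0,0,-0.3],[0,0,0,0,0,0,0.3],[0,0,0,0,0,0,0.3],[0,0,0,0,0,0,0.3],[0,0,0,0,0,0,0.3]],
  ],
)

```text
time: 12.3
eef_pos: [0.4782, 0.3256, 0.0601]
tcp_rot: [0.964, 0.266, 0.002, -0.001]
contact_force: [0.7, -0.5, -0.4]
opening: 0.461
```

```bash
python3 look.py w7; python3 st.py
```

```text
tcp [0.4782 0.3257 0.0602] yaw 30.81042673093682 zaxis [ 0.003   0.0024 -1.    ] q [0.4221 0.2761 1.9317 0.0012 0.9301 1.4545]
12.35 tcp [0.4782 0.3257 0.0602] yaw 30.81042673093682 z [ 0.003   0.0024 -1.    ] F [-0.7107 -0.0516 -0.5339] T [-0.0416  0.02    0.0169] open 0.46004083911015364 q6 1.4544593440923523
tilt fix deg (ax,ay) [-0.0307 -0.2196]
```

View pics/w7.png

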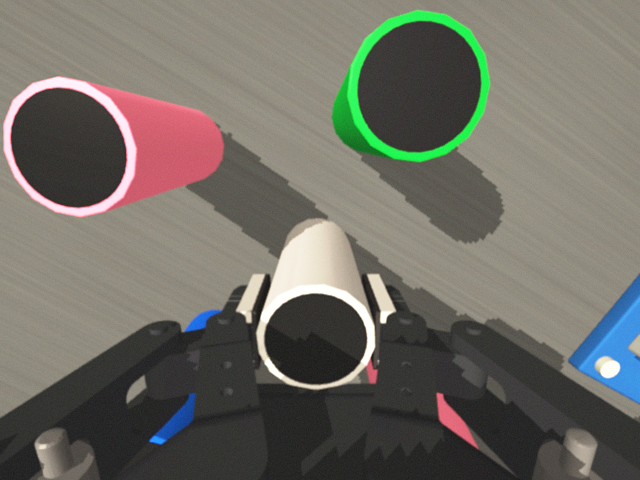

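The tube sits between the pads with its rim centre at (316,337). I'll lift it and work out the tube-to-TCP offset.

```bash
python3 - <<'E'
from h import *
im,c=load('w7'); print(onz(c,316,337,.1)-np.array([.4782,.3257,0]))
E
```

```text
[0.00221439 0.00115229 0.1       ]
```

>>> apply_moves(
  moves=[
    [[0,0,-0.03,0,0,0,0.3],[0,0,-0.04,0,0,0,0.3],[0,0,-0.04,0,0,0,0.3],[0,0,-0.02,0,0,0,0.3],[0,0,0,0,0,0,0.3]],
  ],
)

```text
time: 12.85
eef_pos: [0.4755, 0.3243, 0.1905]
tcp_rot: [0.964, 0.266, -0.002, -0.0]
contact_force: [0.7, 0.1, -0.5]
opening: 0.463
```

```bash
python3 st.py .5653 .0736 .2
```

```text
12.85 tcp [0.4755 0.3243 0.1905] yaw 30.798483472256333 z [-0.0047 -0.0009 -1.    ] F [ 0.7032  0.1148 -0.5483] T [ 0.0349 -0.0252 -0.0088] open 0.4632747897225154 q6 1.4545912735246813
shift [-0.0512  0.2613 -0.0097]
tilt fix deg (ax,ay) [-0.0944  0.2563]
```

>>> apply_moves(
  moves=[
    [[0,0,0,0,0,7.4,0.3],[0,0,0,0,0,7.4,0.3],[0,0,0,0,0,7.4,0.3],[0,0,0,0,0,7.4,0.3],[0.015,0.04,0,0,0,0,0.3],[0.015,0.04,0,0,0,0,0.3],[0.015,0.04,0,0,0,0,0.3],[0.015,0.04,0,0,0,0,0.3],[0.015,0.04,0,0,0,0,0.3],[0.01,0.035,0,0,0,0,0.3],[0,0,0,0,0,0,0.3]],
  ],
)

```text
time: 13.95
eef_pos: [0.5535, 0.0805, 0.168]
tcp_rot: [1.0, 0.002, -0.015, 0.003]
contact_force: [-0.2, 0.6, -1.3]
opening: 0.46
```

```bash
python3 st.py .5628 .0736 .15
```

```text
13.95 tcp [0.5535 0.0805 0.168 ] yaw 0.20639251902702524 z [-0.0307 -0.0056 -0.9995] F [-0.217   0.6411 -1.2573] T [ 0.0215 -0.0624 -0.0111] open 0.46041264434898654 q6 1.5361182602059547
shift [0.0098 0.0068 0.0178]
tilt fix deg (ax,ay) [0.3164 1.7573]
```

>>> apply_moves(
  moves=[
    [[0.009,0.007,0,0.3,1.7,0,0.3],[0,0,0.015,0,0,0,0.3],[0,0,0.015,0,0,0,0.3],[0,0,0,0,0,0,0.3]],
  ],
)

```text
time: 14.35
eef_pos: [0.5579, 0.0743, 0.1285]
tcp_rot: [1.0, 0.0, -0.006, -0.001]
contact_force: [-0.6, -0.2, -2.0]
opening: 0.457
```

```bash
python3 look.py w8; python3 st.py .5628 .0736 .072
```

```text
tcp [0.5583 0.0744 0.1294] yaw 0.06958375278911258 zaxis [-0.0116  0.0022 -0.9999] q [-0.0484  0.1552  1.9294  0.0019  1.0687  1.5203]
14.4 tcp [0.5583 0.0744 0.1294] yaw 0.06958375278911258 z [-0.0116  0.0022 -0.9999] F [ 0.6795  0.2732 -2.1441] T [-0.0097  0.0065  0.0367] open 0.46466847626921054 q6 1.520267935691393
shift [0.0052 0.0009 0.0573]
tilt fix deg (ax,ay) [-0.1276  0.667 ]
```

View pics/w8.png

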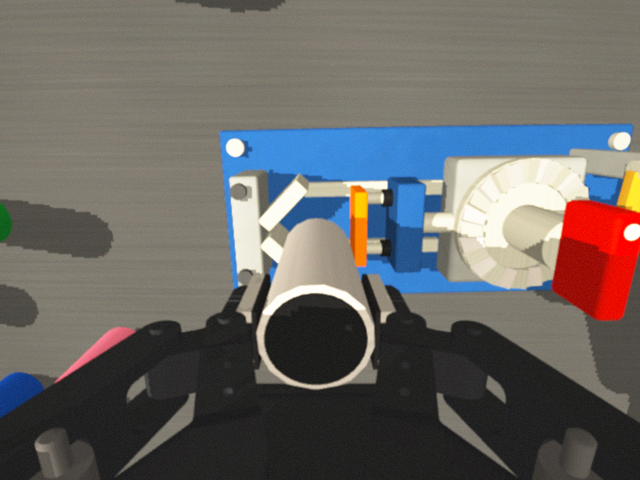

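```bash
python3 - <<'E'
from h import *
np.set_printoptions(precision=4,suppress=True)
im,c=load('w8'); print(c['cam_to_world'][:3,3])
for v in(200,220): print([tuple(im[v,u]) for u in range(346,372,1)])
for p in[(351,187),(358,187),(368,187)]: print(p,onz(c,*p,.052))
print('tube top', onz(c,316,336,.1294+.04))
for p in[(306,183),(268,226)]: print('wing inner',p,onz(c,*p,.056))
cv2.imwrite('pics/w8c.png',cv2.resize(im[160:290,220:420],None,fx=4,fy=4,interpolation=cv2.INTER_CUBIC)[:,:,::-1])
E
```

```text
[0.6253 0.0744 0.2704]
[(np.uint8(41), np.uint8(94), np.uint8(150)), (np.uint8(32), np.uint8(89), np.uint8(147)), (np.uint8(44), np.uint8(100), np.uint8(169)), (np.uint8(161), np.uint8(133), np.uint8(190)), (np.uint8(255), np.uint8(139), np.uint8(102)), (np.uint8(255), np.uint8(135), np.uint8(0)), (np.uint8(253), np.uint8(132), np.uint8(0)), (np.uint8(253), np.uint8(134), np.uint8(0)), (np.uint8(255), np.uint8(149), np.uint8(0)), (np.uint8(255), np.uint8(195), np.uint8(0)), (np.uint8(255), np.uint8(205), np.uint8(0)), (np.uint8(255), np.uint8(210), np.uint8(0)), (np.uint8(255), np.uint8(206), np.uint8(0)), (np.uint8(255), np.uint8(208), np.uint8(0)), (np.uint8(255), np.uint8(207), np.uint8(0)), (np.uint8(255), np.uint8(207), np.uint8(0)), (np.uint8(255), np.uint8(207), np.uint8(0)), (np.uint8(255), np.uint8(204), np.uint8(0)), (np.uint8(255), np.uint8(200), np.uint8(0)), (np.uint8(255), np.uint8(201), np.uint8(0)), (np.uint8(255), np.uint8(188), np.uint8(0)), (np.uint8(253), np.uint8(164), np.uint8(80)), (np.uint8(208), np.uint8(182), np.uint8(149)), (np.uint8(196), np.uint8(191), np
[... 805 characters left out ...]
uint8(133), np.uint8(0)), (np.uint8(251), np.uint8(127), np.uint8(0)), (np.uint8(252), np.uint8(132), np.uint8(0)), (np.uint8(252), np.uint8(134), np.uint8(0)), (np.uint8(254), np.uint8(132), np.uint8(0)), (np.uint8(255), np.uint8(132), np.uint8(19)), (np.uint8(178), np.uint8(92), np.uint8(93)), (np.uint8(55), np.uint8(80), np.uint8(134)), (np.uint8(35), np.uint8(81), np.uint8(141)), (np.uint8(39), np.uint8(87), np.uint8(142)), (np.uint8(41), np.uint8(88), np.uint8(142))]
(351, 187) [0.5941 0.0526 0.052 ]
(358, 187) [0.5941 0.0482 0.052 ]
(368, 187) [0.5941 0.042  0.052 ]
tube top [0.562  0.0744 0.1694]
wing inner (306, 183) [0.5971 0.0806 0.056 ]
wing inner (268, 226) [0.5699 0.1049 0.056 ]
```

View pics/w8c.png

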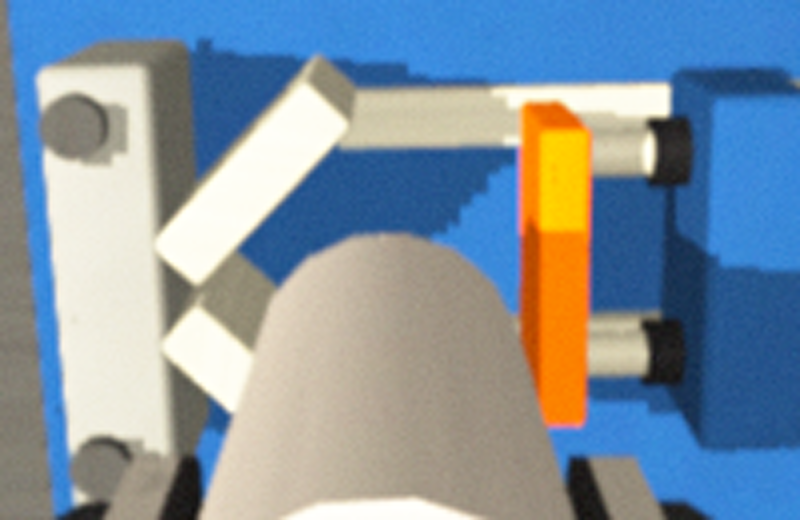

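The w8 crops show the tube bottom over the slot, between the pad face (y≈0.0504) and the vee. The nest estimate repeats at y≈0.0766, so y≈0.0736 is mid-gap. I'll trim the position and descend.

>>> apply_moves(
  moves=[
    [[0.0045,0.001,0,-0.1,0.7,0,0.3],[0,0,0,0,0,0,0.3]],
  ],
)

```text
time: 14.6
eef_pos: [0.5624, 0.0748, 0.1286]
tcp_rot: [1.0, 0.002, 0.0, -0.0]
contact_force: [-0.2, 0.3, -0.6]
opening: 0.458
```

```bash
python3 st.py .5625 .0736 .074
```

```text
14.6 tcp [0.5624 0.0748 0.1286] yaw 0.17224425806785454 z [ 0.0001  0.0007 -1.    ] F [-0.2429  0.2841 -0.6209] T [ 0.0181 -0.0452  0.04  ] open 0.45793394046285335 q6 1.5204774879364533
shift [0.0001 0.0012 0.0546]
tilt fix deg (ax,ay) [-0.0389 -0.0067]
```

>>> apply_moves(
  moves=[
    [[0,0.001,0.012,0,0,0,0.3],[0,0,0.012,0,0,0,0.3],[0,0,0.01,0,0,0,0.3],[0,0,0,0,0,0,0.3]],
  ],
)

```text
time: 15.0
eef_pos: [0.5629, 0.0744, 0.0928]
tcp_rot: [1.0, 0.002, 0.001, -0.0]
contact_force: [0.7, 0.8, -1.3]
opening: 0.459
```

```bash
python3 st.py .5625 .0736 .072
```

```text
15.0 tcp [0.5629 0.0744 0.0928] yaw 0.2252741483487916 z [ 0.0021  0.0007 -1.    ] F [ 0.7105  0.8219 -1.2739] T [-0.0012  0.0179  0.0116] open 0.45869287090059246 q6 1.518764809459197
shift [-0.0005  0.0008  0.0208]
tilt fix deg (ax,ay) [-0.0374 -0.1208]
```

>>> apply_moves(
  moves=[
    [[0,0.0005,0.008,0,0,0,0.3],[0,0,0.007,0,0,0,0.3],[0,0,0.004,0,0,0,0.3],[0,0,0,0,0,0,0.3]],
  ],
)

```text
time: 15.4
eef_pos: [0.5634, 0.0736, 0.0722]
tcp_rot: [1.0, 0.002, 0.001, -0.0]
contact_force: [0.1, 0.2, -1.4]
opening: 0.459
```

```bash
python3 st.py .5625 .0736 .072
```

```text
15.4 tcp [0.5634 0.0736 0.0722] yaw 0.20091937747626018 z [ 0.0027  0.0007 -1.    ] F [ 0.0941  0.2237 -1.4118] T [-0.0311 -0.0422 -0.0283] open 0.4591698345462778 q6 1.5177877749826207
shift [-0.0009  0.      0.0002]
tilt fix deg (ax,ay) [-0.0378 -0.1536]
```

>>> apply_moves(
  moves=[
    [[0,0,0.002,0,0,0,0.3],[0,0,0.001,0,0,0,0.3],[0,0,0,0,0,0,0.3]],
  ],
)

```text
time: 15.7
eef_pos: [0.565, 0.0736, 0.0724]
tcp_rot: [1.0, 0.002, 0.002, -0.0]
contact_force: [-0.1, 0.6, -1.5]
opening: 0.464
```

>>> apply_moves(
  moves=[
    [[-0.001,0,0.004,0,0,0,0.3],[0,0,0,0,0,0,0.3]],
  ],
)

```text
time: 15.9
eef_pos: [0.5667, 0.0731, 0.0729]
tcp_rot: [1.0, 0.002, 0.005, 0.0]
contact_force: [-0.3, 0.4, -1.8]
opening: 0.456
```

```bash
python3 st.py .5625 .0736 .072
```

```text
15.9 tcp [0.5667 0.0731 0.0729] yaw 0.23502293242169794 z [ 0.0099 -0.0007 -1.    ] F [-0.254   0.4307 -1.751 ] T [ 0.0367 -0.0474 -0.0028] open 0.4557088104475843 q6 1.517687797795682
shift [-0.0042 -0.0005  0.0008]
tilt fix deg (ax,ay) [ 0.0407 -0.5657]
```

```bash
python3 - <<'E'
from h import *
np.set_printoptions(precision=4,suppress=True)
C=np.array([.567,-.0071]);a=np.radians(1.2);Rm=np.array([[np.cos(a),-np.sin(a)],[np.sin(a),np.cos(a)]])
cl=lambda P:(np.array(P)[:2]-C)@Rm
im,c=load('w4'); g=lambda u,v,z:cl(onz(c,255+u/4-.375,120+v/4-.375,z))
for z in(.012,.02,.03): print(z,[g(*q,z) for q in[(250,198),(250,240),(250,357),(250,397)]])
im,c=load('w8'); g=lambda u,v,z:cl(onz(c,220+u/4-.375,160+v/4-.375,z))
for z in(.012,.02,.03): print(z,[g(*q,z) for q in[(345,90),(340,145)]])
E
python3 look.py w9; python3 - <<'E'
import sys; sys.path.insert(0,'.')
from h import *
a=shot('scene','s9')[0]; w=load('/../w9')[0] if 0 else cv2.imread('pics/w9.png')[:,:,::-1]
o=np.hstack([cv2.resize(w[130:430,200:480],(373,400)),cv2.resize(a[200:320,210:338],(426,400),interpolation=cv2.INTER_CUBIC)])
cv2.imwrite('pics/v9.png',o[:,:,::-1])
E
```

```text
0.012 [array([0.0277, 0.0896]), array([0.0161, 0.0897]), array([-0.0169,  0.09  ]), array([-0.0284,  0.0901])]
0.02 [array([0.0278, 0.0892]), array([0.0164, 0.0893]), array([-0.0159,  0.0895]), array([-0.0272,  0.0896])]
0.03 [array([0.0279, 0.0887]), array([0.0168, 0.0887]), array([-0.0146,  0.089 ]), array([-0.0256,  0.0891])]
0.012 [array([0.0268, 0.0885]), array([0.0166, 0.0897])]
0.02 [array([0.0278, 0.0883]), array([0.0179, 0.0895])]
0.03 [array([0.0291, 0.088 ]), array([0.0196, 0.0891])]
tcp [0.5669 0.0731 0.0728] yaw 0.2318418836802641 zaxis [ 0.0104 -0.0006 -0.9999] q [-0.0492  0.2401  1.9487 -0.0002  0.9424  1.5177]
```

View pics/v9.png

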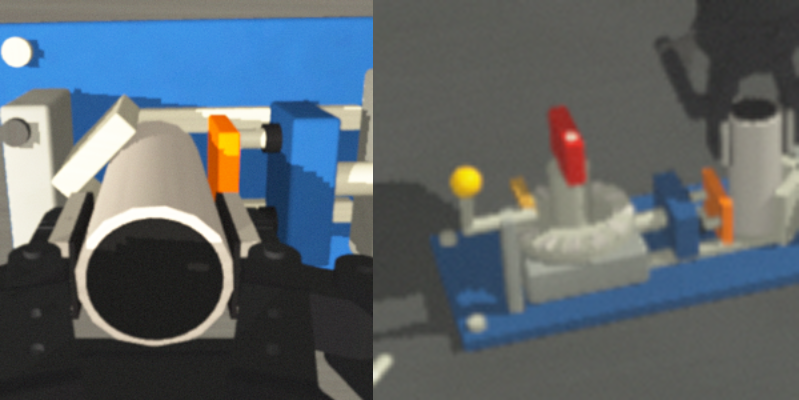

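Vision and heights agree that the tube is on the bed: TCP 0.0728 minus the 0.060 grip height gives 0.0126. It has drifted +4 mm in x, so I'll back that out before releasing.

>>> apply_moves(
  moves=[
    [[-0.0035,0,-0.001,0,-0.6,0,0.3],[0,0,0,0,0,0,0.3]],
  ],
)

```text
time: 16.2
eef_pos: [0.5617, 0.0732, 0.072]
tcp_rot: [1.0, 0.002, -0.002, 0.0]
contact_force: [-1.4, -0.2, 4.1]
opening: 0.461
```

```bash
python3 st.py .5625 .0736 .072
```

```text
16.2 tcp [0.5617 0.0732 0.072 ] yaw 0.23048392577951152 z [-0.004  -0.0004 -1.    ] F [-1.4243 -0.2421  4.0554] T [ 0.0519  0.103  -0.0288] open 0.46085889873413577 q6 1.5179938056036093
shift [ 0.0008 -0.0004 -0.    ]
tilt fix deg (ax,ay) [0.0201 0.2317]
```

>>> apply_moves(
  moves=[
    [[0,0,0,0,0,0,-0.3],[0,0,0,0,0,0,-0.3],[0,0,0,0,0,0,-0.3],[0,0,-0.03,0,0,0,-0.3],[0,0,-0.045,0,0,0,-0.3],[0,0,-0.04,0,0,0,-0.3],[0,0,0,0,0,0,-0.3]],
  ],
)

```text
time: 16.9
eef_pos: [0.561, 0.0733, 0.1884]
tcp_rot: [1.0, 0.002, -0.005, 0.0]
contact_force: [0.9, -0.1, 0.5]
opening: 0.648
```

```bash
python3 look.py w10; python3 - <<'E'
import sys; sys.path.insert(0,'.')
from h import *
np.set_printoptions(precision=4,suppress=True)
im,c=load('w10'); p=proj(c,(.5653,.0736,.112)); m=((im.max(2)<75)).astype(np.uint8)*255; n,l,st,ce=cv2.connectedComponentsWithStats(m); k=l[int(p[1]),int(p[0])]; print(p,ce[k],st[k],onz(c,*ce[k],.112))
s=shot('scene','s10')[0]; t=shot('top','t10')[0]
cv2.imwrite('pics/v10.png',np.hstack([cv2.resize(im[100:400,160:480],(426,400)),cv2.resize(s[200:310,250:360],(370,400),interpolation=cv2.INTER_CUBIC)])[:,:,::-1])
E
```

```text
tcp [0.5594 0.0734 0.1855] yaw 0.221054796706343 zaxis [-0.0138  0.0002 -0.9999] q [-0.0492  0.0938  1.886  -0.0005  1.1756  1.5179]
[315.6265 236.3554] [316.1333 239.9488] [ 292  217   50   47 1875] [0.5629 0.0733 0.112 ]
```

View pics/v10.png

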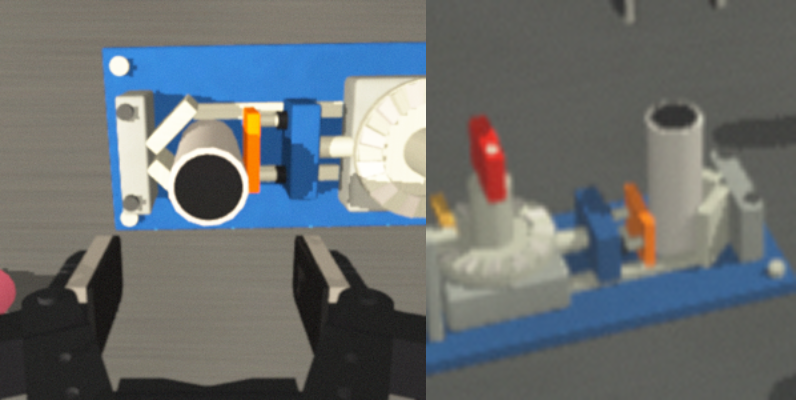

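The tube stands upright in the slot, with its top centre measured at (0.563, 0.073). That was the last view allowed, so from here I rely on numbers only. Next is the pawl: approach the ball from +x.

>>> apply_moves(
  moves=[
    [[0,0,-0.01,0,0.8,0,0],[0.02,0.036,0,0,0,0,1],[0.02,0.036,0,0,0,0,1],[0.02,0.036,0,0,0,0,1],[0.02,0.036,0,0,0,0,1],[0.02,0.036,0,0,0,0,1],[0.02,0.035,0,0,0,0,1],[0,0,0,0,0,0,1]],
  ],
)

```text
time: 17.85
eef_pos: [0.6752, -0.146, 0.1758]
tcp_rot: [1.0, 0.004, -0.014, -0.003]
contact_force: [0.5, 0.1, -0.2]
opening: -0.002
```

```bash
python3 st.py .676 -.1415 .125; python3 - <<'E'
import sys; sys.path.insert(0,'.')
from h import *
im,c=shot('scene','s11'); m,b,a=comp(im,*YEL,(237,254)); print(b,a,proj(c,(.627,-.1415,.13)),onz(c,*b,.13))
E
```

```text
17.85 tcp [ 0.6752 -0.146   0.1758] yaw 0.47540026271173297 z [-0.0272  0.0054 -0.9996] F [ 0.5158  0.0728 -0.2059] T [-0.0547 -0.076   0.0393] open -0.001614860937499903 q6 1.206398549934961
shift [ 0.0022 -0.0042  0.0507]
tilt fix deg (ax,ay) [-0.3224  1.5534]
[237.41666667 255.14583333] 48 [237.45949225 256.28999361] [ 0.62256381 -0.14083089  0.13      ]
```

>>> apply_moves(
  moves=[
    [[0.001,-0.004,0.01,-0.3,1.5,0,1],[0,0,0.02,0,0,0,1],[0,0,0.02,0,0,0,1],[0,0,0,0,0,0,1]],
  ],
)

```text
time: 18.3
eef_pos: [0.6714, -0.1348, 0.1209]
tcp_rot: [1.0, 0.005, -0.004, -0.003]
contact_force: [-0.9, 0.4, -0.1]
opening: -0.002
```

```bash
python3 st.py .628 -.1415 .125
```

```text
18.3 tcp [ 0.6714 -0.1348  0.1209] yaw 0.628775406391967 z [-0.0081  0.0062 -0.9999] F [-0.8746  0.4144 -0.076 ] T [ 0.0096  0.0422 -0.0154] open -0.001856428244750862 q6 1.2110681586924306
shift [-0.0435  0.0062 -0.0038]
tilt fix deg (ax,ay) [-0.3619  0.4578]
```

>>> apply_moves(
  moves=[
    [[-0.012,0.006,-0.004,0,0,0,1],[-0.01,0,0,0,0,0,1],[-0.008,0,0,0,0,0,1],[-0.007,0,0,0,0,0,1],[-0.005,0,0,0,0,0,1],[0,0,0,0,0,0,1]],
  ],
)

```text
time: 18.9
eef_pos: [0.6264, -0.137, 0.1272]
tcp_rot: [1.0, 0.007, -0.004, -0.004]
contact_force: [0.2, 0.8, -0.5]
opening: 0.001
```

```bash
python3 st.py .628 -.1415 .125; python3 - <<'E'
import sys; sys.path.insert(0,'.')
from h import *
im,c=shot('scene','s12'); m,b,a=comp(im,*YEL,(236,250)); print(b,a,onz(c,*b,.135))
E
```

```text
18.9 tcp [ 0.6264 -0.137   0.1272] yaw 0.8522656635448066 z [-0.0074  0.0073 -0.9999] F [ 0.1605  0.8323 -0.4922] T [ 0.0558  0.0088 -0.0094] open 0.0014941916745760887 q6 1.178894455646381
shift [0.0016 0.0045 0.0022]
tilt fix deg (ax,ay) [-0.4237  0.417 ]
[210.6200565   15.60169492] 708 [-1.78302666  0.11922555  0.135     ]
```

>>> apply_moves(
  moves=[
    [[0.03,0,0,0,0,0,1],[0,0,-0.045,-0.4,0.4,0,1],[0,0,-0.045,0,0,0,0.4],[-0.025,-0.025,-0.01,0,0,0,0.2],[-0.03,-0.025,0,0,0,0,0.2],[-0.03,-0.025,0,0,0,0,0.2],[0,0,0,0,0,0,0.2]],
  ],
)

```text
time: 19.65
eef_pos: [0.5699, -0.0615, 0.2229]
tcp_rot: [1.0, 0.006, -0.007, -0.003]
contact_force: [-0.5, -0.2, 0.5]
opening: 0.397
```

```bash
cat > kn.py <<'E'
exec(open('look.py').read())
p=proj(c,(.568,-.062,.127)); m,b,a=comp(im,*RED,p); hull=cv2.convexHull(cv2.findNonZero(m)); k=np.zeros_like(m); cv2.fillConvexPoly(k,hull,255)
g=(im.min(2)>130)&(cv2.erode(k,np.ones((3,3)))>0); yy,xx=np.nonzero(g); D=onz(c,xx.mean(),yy.mean(),.1275); print('dot',D,len(xx),'dot yaw from axis',np.degrees(np.arctan2(D[1]+.062,D[0]-.5675)),np.hypot(D[1]+.062,D[0]-.5675))
r=cv2.minAreaRect(cv2.findNonZero(m)); P=np.array([onz(c,*q,.125) for q in cv2.boxPoints(r)]); d=max((P[i]-P[i-1] for i in range(4)),key=np.linalg.norm); print('bar yaw',np.degrees(np.arctan2(d[1],d[0])),P.mean(0))
try:
    m,b,a=comp(im,*YEL,proj(c,(.605,-.1415,.135))); print('ball',b,a,onz(c,*b,.135))
except Exception as e: print(e)
to((.568,-.0622,.1))
E
python3 kn.py w13; python3 st.py
```

```text
tcp [ 0.5717 -0.0628  0.2237] yaw 0.6757723693750283 zaxis [-0.0105  0.0049 -0.9999] q [-0.2866  0.0804  1.8277  0.0019  1.245   1.2718]
dot [ 0.5863 -0.0617  0.1275] 101 dot yaw from axis 0.8254254161445731 0.018805200810144643
bar yaw 0.359750710031802 [ 0.5704 -0.0619  0.125 ]
ball [438.5061 192.3039] 737 [ 0.602  -0.1415  0.135 ]
to (0.568, -0.0622, 0.1) tool shift [-0.0024 -0.0001  0.1237]
19.7 tcp [ 0.5717 -0.0628  0.2237] yaw 0.6757723693750283 z [-0.0105  0.0049 -0.9999] F [-0.5572 -0.531  -0.1376] T [ 0.0715 -0.0335 -0.0029] open 0.39920378396574935 q6 1.2718020428569687
tilt fix deg (ax,ay) [-0.2903  0.5994]
```

The ball is back at x=0.602, so the pawl is down. The bar lies along clamp x (yaw 0.6°), so the knob is at its stop. Now I grip the knob.

>>> apply_moves(
  moves=[
    [[-0.003,0,0.04,-0.3,0.6,0,0.2],[0,0,0.04,0,0,0,0.2],[0,0,0.025,0,0,0,0.2],[0,0,0,0,0,0,0.2]],
  ],
  force=60,
)

```text
time: 20.1
eef_pos: [0.5746, -0.0659, 0.1198]
tcp_rot: [1.0, 0.005, 0.006, 0.002]
contact_force: [-0.2, -0.5, -0.4]
opening: 0.403
```

```bash
python3 st.py .568 -.0622 .098
```

```text
20.1 tcp [ 0.5746 -0.0659  0.1198] yaw 0.6310990819672953 z [ 0.0118 -0.0045 -0.9999] F [-0.2045 -0.4877 -0.4218] T [-0.0194 -0.0373 -0.0238] open 0.4034983157993843 q6 1.2711982071631325
shift [-0.0068 -0.0039  0.0217]
tilt fix deg (ax,ay) [ 0.2629 -0.6736]
```

>>> apply_moves(
  moves=[
    [[-0.006,-0.004,0.009,0.3,-0.7,0,0.2],[-0.001,0,0.008,0,0,0,0.2],[0,0,0,0,0,0,0.2]],
  ],
)

```text
time: 20.4
eef_pos: [0.5704, -0.0635, 0.1042]
tcp_rot: [1.0, 0.005, 0.001, 0.0]
contact_force: [0.4, -0.1, 0.8]
opening: 0.397
```

```bash
python3 st.py .568 -.0622 .098
```

```text
20.4 tcp [ 0.5704 -0.0635  0.1042] yaw 0.5655359254504722 z [ 0.0029 -0.0004 -1.    ] F [ 0.3917 -0.0516  0.7789] T [0.0181 0.0476 0.0241] open 0.39730008807811135 q6 1.272807024408795
shift [-0.0024 -0.0013  0.0062]
tilt fix deg (ax,ay) [ 0.0236 -0.1655]
```

>>> apply_moves(
  moves=[
    [[-0.003,-0.001,0.004,0,-0.1,0,0.2],[0,0,0,0,0,0,0.2],[0,0,0,0,0,0,1],[0,0,0,0,0,0,1],[0,0,0,0,0,0,1]],
  ],
)

```text
time: 20.9
eef_pos: [0.569, -0.0624, 0.103]
tcp_rot: [1.0, 0.005, 0.003, 0.001]
contact_force: [0.8, -1.4, -3.0]
opening: 0.153
```

```bash
python3 st.py .568 -.0622 .098
```

```text
20.9 tcp [ 0.569  -0.0624  0.103 ] yaw 0.5988609727486811 z [ 0.0062 -0.001  -1.    ] F [ 0.8034 -1.4374 -2.9809] T [-0.1207 -0.0996 -0.0202] open 0.152570297820749 q6 1.2731414729402368
shift [-0.001  -0.0002  0.005 ]
tilt fix deg (ax,ay) [ 0.0622 -0.3564]
```

>>> apply_moves(
  moves=[
    [[0,0,0,0,0,3.5,1],[0,0,0,0,0,3.5,1],[0,0,0,0,0,3.5,1],[0,0,0,0,0,3.5,1],[0,0,0,0,0,2.5,1],[0,0,0,0,0,0,1]],
  ],
)

```text
time: 21.5
eef_pos: [0.569, -0.0627, 0.1029]
tcp_rot: [0.99, -0.14, 0.003, 0.002]
contact_force: [0.5, 0.8, -0.3]
opening: 0.15
```

```bash
python3 st.py
```

```text
21.5 tcp [ 0.569  -0.0627  0.1029] yaw -16.04119676018137 z [ 0.0061 -0.0046 -1.    ] F [ 0.4808  0.8339 -0.3158] T [ 0.0457  0.0286 -0.0372] open 0.14968755830126274 q6 1.5666160321048388
tilt fix deg (ax,ay) [ 0.1535 -0.4107]
```

>>> apply_moves(
  moves=[
    [[0,0,0,0,0,3,1],[0,0,0,0,0,3,1],[0,0,0,0,0,3,1],[0,0,0,0,0,0,1],[0,0,0,0,0,0,1]],
  ],
)

```text
time: 22.0
eef_pos: [0.5689, -0.0629, 0.1029]
tcp_rot: [0.977, -0.215, 0.003, 0.002]
contact_force: [0.0, 0.2, -1.3]
opening: 0.151
```

```bash
python3 st.py
```

```text
22.0 tcp [ 0.5689 -0.0629  0.1029] yaw -24.807613579556712 z [ 0.0058 -0.0058 -1.    ] F [ 0.027   0.2253 -1.3367] T [0.1561 0.0534 0.0328] open 0.1514807760232629 q6 1.7206551719136727
tilt fix deg (ax,ay) [ 0.1609 -0.4424]
```

>>> apply_moves(
  moves=[
    [[0,0,0,0,0,3,1],[0,0,0,0,0,3,1],[0,0,0,0,0,0,1],[0,0,0,0,0,0,1]],
  ],
)

```text
time: 22.4
eef_pos: [0.5689, -0.063, 0.1029]
tcp_rot: [0.965, -0.263, 0.004, 0.002]
contact_force: [0.6, 0.7, -0.7]
opening: 0.151
```

```bash
python3 st.py
```

```text
22.4 tcp [ 0.5689 -0.063   0.1029] yaw -30.482180209375322 z [ 0.0055 -0.0066 -1.    ] F [ 0.6156  0.7391 -0.7361] T [0.1205 0.101  0.1617] open 0.1507708687263249 q6 1.8204541071381988
tilt fix deg (ax,ay) [ 0.1647 -0.4628]
```

>>> apply_moves(
  moves=[
    [[0,0,0,0,0,3,1],[0,0,0,0,0,3,1],[0,0,0,0,0,0,1],[0,0,0,0,0,0,1]],
  ],
)

```text
time: 22.8
eef_pos: [0.5688, -0.0631, 0.103]
tcp_rot: [0.951, -0.31, 0.004, 0.003]
contact_force: [0.7, 0.6, -1.8]
opening: 0.147
```

```bash
python3 st.py
```

```text
22.8 tcp [ 0.5688 -0.0631  0.103 ] yaw -36.12285851145249 z [ 0.0052 -0.0074 -1.    ] F [ 0.6986  0.5575 -1.7991] T [0.2311 0.0591 0.2066] open 0.14710245952032605 q6 1.9196372233481882
tilt fix deg (ax,ay) [ 0.1678 -0.491 ]
```

>>> apply_moves(
  moves=[
    [[0,0,0,0,0,3,1],[0,0,0,0,0,3,1],[0,0,0,0,0,3,1],[0,0,0,0,0,3,1],[0,0,0,0,0,3,1],[0,0,0,0,0,0,1],[0,0,0,0,0,0,1]],
  ],
)

```text
time: 23.5
eef_pos: [0.5686, -0.0633, 0.103]
tcp_rot: [0.905, -0.426, 0.004, 0.004]
contact_force: [0.5, -0.7, -1.2]
opening: 0.152
```

```bash
python3 st.py
```

```text
23.5 tcp [ 0.5686 -0.0633  0.103 ] yaw -50.37573347507784 z [ 0.0041 -0.0101 -0.9999] F [ 0.5358 -0.7425 -1.1926] T [ 0.288  -0.0064  0.4759] open 0.15220451425783074 q6 2.1710677909474523
tilt fix deg (ax,ay) [ 0.1898 -0.5969]
```

Torque is 0.48 N m at about 51°. The pinch began near 25°, so the 30° and 45° teeth have been passed, and 45° is the second squeezing click. Releasing and checking.

>>> apply_moves(
  moves=[
    [[0,0,0,0,0,0,0.2],[0,0,0,0,0,0,0.2],[0,0,0,0,0,0,0.2],[0,0,-0.03,0,0,0,0.2],[0,0,-0.045,0,0,0,0.2],[0,0,-0.045,0,0,0,0.2],[0,0,0,0,0,0,0.2]],
  ],
)

```text
time: 24.2
eef_pos: [0.5677, -0.0627, 0.2263]
tcp_rot: [0.904, -0.427, 0.003, 0.004]
contact_force: [1.3, 0.7, 0.8]
opening: 0.4
```

```bash
python3 kn.py w14; python3 st.py; python3 - <<'E'
import sys; sys.path.insert(0,'.')
from h import *
np.set_printoptions(precision=4,suppress=True)
im,c=load('w14'); 
t,ct=shot('top','t14'); s,cs=shot('scene','s14')
# ball via scene; tube bore via scene + top
m,b,a=comp(s,*YEL,(235,247)); print('ball scene',b,a,onz(cs,*b,.135))
for nm,i,cc in(('w',im,c),('top',t,ct),('scene',s,cs)):
    p=proj(cc,(.566,.0765,.112)); m=(i.max(2)<75).astype(np.uint8)*255; n,l,st,ce=cv2.connectedComponentsWithStats(m)
    if 0<=p[0]<640 and 0<=p[1]<480:
        k=l[int(p[1]),int(p[0])]; print(nm,p,ce[k],st[k],onz(cc,*ce[k],.112) if k else 'none')
E
```

```text
tcp [ 0.566  -0.0623  0.2229] yaw -50.58333096013426 zaxis [-0.003  -0.0075 -1.    ] q [-0.2842  0.0635  1.8471 -0.0085  1.2318  2.1723]
dot [ 0.5825 -0.0732  0.1275] 98 dot yaw from axis -36.65259096760401 0.01872307118214179
bar yaw -39.39852872701612 [ 0.5699 -0.0634  0.125 ]
ball [354.1833 114.4308] 780 [ 0.6007 -0.1415  0.135 ]
to (0.568, -0.0622, 0.1) tool shift [ 0.0007 -0.0025  0.1229]
24.25 tcp [ 0.566  -0.0623  0.2229] yaw -50.58333096013426 z [-0.003  -0.0075 -1.    ] F [-1.1416 -0.6456 -0.1698] T [-0.0005 -0.048  -0.004 ] open 0.39987450462290575 q6 2.1722744860705925
tilt fix deg (ax,ay) [ 0.4065 -0.2236]
ball scene [235.2787 247.1148] 61 [ 0.5971 -0.1408  0.135 ]
w [212.0503 355.7191] [316.4991 410.742 ] [    0   273   640   207 75803] [0.463  0.0637 0.112 ]
top [300.0555 243.9968] [300.3223 246.3223] [295 241  12  12 121] [0.5609 0.0759 0.112 ]
scene [325.2001 232.7065] [324.1148 231.4098] [318 229  13   6  61] [0.5597 0.0757 0.112 ]
```

>>> apply_moves(
  moves=[
    [[0,0,0,0,0,-8,0.2],[0,0,0,0,0,-8,0.2],[0,0,0,0,0,-8,0.2],[0,0,0,0,0,-8,0.2],[0,0,0,0,0,-8,0.2],[0,0,0,0,0,-8,0.2],[0,-0.035,0,0,0,0,0.2],[0,-0.035,0,0,0,0,0.2],[0,0,0,0,0,0,0.2]],
  ],
)

```text
time: 25.25
eef_pos: [0.5531, 0.0114, 0.194]
tcp_rot: [1.0, -0.007, -0.025, -0.002]
contact_force: [0.6, 0.8, 0.6]
opening: 0.4
```

```bash
cat > tb.py <<'E'
p=proj(c,(.566,.0765,.112)); m=(im.max(2)<75).astype(np.uint8)*255; n,l,st,ce=cv2.connectedComponentsWithStats(m); k=l[int(p[1]),int(p[0])]; print('tube exp px',p,ce[k],st[k],onz(c,*ce[k],.112))
C=np.array([.567,-.0071]);a_=np.radians(1.2);Rm=np.array([[np.cos(a_),-np.sin(a_)],[np.sin(a_),np.cos(a_)]])
x=[]
for q in[(-.054,-.14),(.054,-.14),(.054,.14),(-.054,.14)]:
    pp=proj(c,(*(C+Rm@q),.015)); u,v=pp.astype(int)
    if not(10<u<630 and 10<v<470): continue
    w=(im[v-9:v+10,u-9:u+10].min(2)>150); y_,x_=np.nonzero(w)
    if len(x_): print('bolt',q,onz(c,u-9+x_.mean(),v-9+y_.mean(),.015)[:2],'expected',C+Rm@q)
E
cat kn.py tb.py > kt.py; python3 kt.py w15
```

```text
tcp [0.553  0.0099 0.1937] yaw -0.8409516230328957 zaxis [-0.0511  0.0041 -0.9987] q [-0.1635  0.0817  1.8839 -0.0045  1.2271  1.4237]
dot [ 0.5824 -0.0737  0.1275] 132 dot yaw from axis -38.15947605316497 0.01889569309033872
bar yaw 143.34379523949866 [ 0.5718 -0.0582  0.125 ]
ball [585.3727 165.1838] 1159 [ 0.6006 -0.1421  0.135 ]
to (0.568, -0.0622, 0.1) tool shift [0.0209 0.0722 0.0925]
tube exp px [217.2409 217.9781] [219.7924 222.2081] [ 196  199   49   47 1816] [0.5631 0.0751 0.112 ]
bolt (-0.054, -0.14) [ 0.5166 -0.1476] expected [ 0.5159 -0.1482]
bolt (0.054, -0.14) [ 0.6234 -0.1443] expected [ 0.6239 -0.1459]
bolt (0.054, 0.14) [0.6173 0.1327] expected [0.6181 0.134 ]
bolt (-0.054, 0.14) [0.5127 0.1303] expected [0.5101 0.1317]
```

After letting go, the knob rests at about 38° from the stop. The teeth therefore sit near 23.5/38.5/53.5°, and I stopped one short: it holds only the first squeezing click, about 13 N and marginal. I'll take one more click, gripping with the gripper turned slightly clockwise of the bar so closing can't load the pawl.

>>> apply_moves(
  moves=[
    [[0.01,0.036,-0.01,0.2,2.9,0,0.2],[0.004,0.036,-0.01,0,0,0,0.2],[0,0,0,0,0,8,0.2],[0,0,0,0,0,8,0.2],[0,0,0,0,0,8,0.2],[0,0,0,0,0,8,0.2],[0,0,0,0,0,8,0.2],[0,0,0,0,0,0,0.2]],
  ],
  force=20,
)

```text
time: 26.1
eef_pos: [0.5606, -0.0716, 0.2002]
tcp_rot: [0.931, -0.364, -0.011, -0.0]
contact_force: [0.4, 0.4, 0.3]
opening: 0.402
```

```bash
python3 kn.py w16; python3 st.py
```

```text
tcp [ 0.5605 -0.0715  0.2001] yaw -42.576443918406234 zaxis [-0.0199  0.0087 -0.9998] q [-0.3075  0.085   1.8676  0.0024  1.2106  2.0054]
dot [ 0.5825 -0.073   0.1275] 121 dot yaw from axis -36.34812345783842 0.018638683153294106
bar yaw -39.50595399376149 [ 0.5702 -0.0641  0.125 ]
ball [358.741 116.382] 1000 [ 0.6007 -0.1415  0.135 ]
to (0.568, -0.0622, 0.1) tool shift [ 0.0013 -0.0127  0.1   ]
26.15 tcp [ 0.5605 -0.0715  0.2001] yaw -42.576443918406234 z [-0.0199  0.0087 -0.9998] F [-1.0686  0.0866  0.3393] T [-0.0276  0.0381 -0.0444] open 0.39649595620133127 q6 2.0054493039575774
tilt fix deg (ax,ay) [0.4041 1.1763]
```

>>> apply_moves(
  moves=[
    [[-0.001,-0.012,0.02,0.4,1.1,0,0.2],[0,0,0.03,0,0,0,0.2],[0,0,0.02,0,0,0,0.2],[0,0,0,0,0,0,0.2]],
  ],
)

```text
time: 26.55
eef_pos: [0.5673, -0.0638, 0.127]
tcp_rot: [0.934, -0.358, -0.0, 0.0]
contact_force: [-0.8, 0.0, 0.3]
opening: 0.4
```

```bash
python3 st.py .568 -.0624 .1
```

```text
26.55 tcp [ 0.5673 -0.0638  0.127 ] yaw -41.98603822791934 z [-0.0007 -0.0002 -1.    ] F [-0.8071  0.0426  0.3177] T [-0.063   0.0625 -0.0056] open 0.39955156166898537 q6 2.0143629899595186
shift [-0.0004 -0.0015  0.027 ]
tilt fix deg (ax,ay) [0.0366 0.0198]
```

>>> apply_moves(
  moves=[
    [[0,-0.0015,0.01,0,0,0,0.2],[0,0,0.01,0,0,0,0.2],[0,0,0.005,0,0,0,0.2],[0,0,0,0,0,0,0.2],[0,0,0,0,0,0,1],[0,0,0,0,0,0,1],[0,0,0,0,0,0,1]],
  ],
)

```text
time: 27.25
eef_pos: [0.5697, -0.0639, 0.1025]
tcp_rot: [0.935, -0.356, 0.001, 0.001]
contact_force: [1.1, -0.4, -3.0]
opening: 0.163
```

```bash
python3 st.py .568 -.0624 .1
```

```text
27.25 tcp [ 0.5697 -0.0639  0.1025] yaw -41.66376244479727 z [ 0.0023 -0.0022 -1.    ] F [ 1.1035 -0.3692 -2.9777] T [-0.0049 -0.0958  0.1747] open 0.16345164022171166 q6 2.0109649647051495
shift [-0.0023  0.      0.0025]
tilt fix deg (ax,ay) [ 0.0092 -0.181 ]
```

>>> apply_moves(
  moves=[
    [[0,0,0,0,0,0.5,1],[0,0,0,0,0,3,1],[0,0,0,0,0,3,1],[0,0,0,0,0,3,1],[0,0,0,0,0,3,1],[0,0,0,0,0,3,1],[0,0,0,0,0,0,1],[0,0,0,0,0,0,1]],
  ],
  force=60,
)

```text
time: 28.05
eef_pos: [0.5693, -0.0644, 0.1026]
tcp_rot: [0.88, -0.475, 0.003, 0.003]
contact_force: [0.6, -1.3, -1.6]
opening: 0.152
```

```bash
python3 st.py
```

```text
28.05 tcp [ 0.5693 -0.0644  0.1026] yaw -56.71256846282155 z [ 0.0016 -0.0083 -1.    ] F [ 0.6365 -1.2603 -1.6476] T [ 0.0348 -0.0866  0.5213] open 0.15187724003942632 q6 2.2790586965605826
tilt fix deg (ax,ay) [ 0.1865 -0.4498]
```

>>> apply_moves(
  moves=[
    [[0,0,0,0,0,3,1],[0,0,0,0,0,1.5,1],[0,0,0,0,0,0,1],[0,0,0,0,0,0,1]],
  ],
)

```text
time: 28.45
eef_pos: [0.5691, -0.0645, 0.1026]
tcp_rot: [0.862, -0.507, 0.003, 0.004]
contact_force: [-0.6, -1.0, -2.2]
opening: 0.152
```

```bash
python3 st.py
```

```text
28.45 tcp [ 0.5691 -0.0645  0.1026] yaw -60.975072671465206 z [ 0.0011 -0.0093 -1.    ] F [-0.628  -1.0028 -2.2354] T [ 0.0526 -0.0164  0.6384] open 0.15169906731233118 q6 2.354424110349762
tilt fix deg (ax,ay) [ 0.2048 -0.4979]
```

>>> apply_moves(
  moves=[
    [[0,0,0,0,0,0,0.2],[0,0,0,0,0,0,0.2],[0,0,0,0,0,0,0.2],[0,0,-0.03,0,0,0,0.2],[0,0,-0.04,0,0,0,0.2],[0,0,-0.04,0,0,0,0.2],[0,0,-0.01,0,0,0,0.2],[0,0,0,0,0,0,0.2]],
  ],
)

```text
time: 29.25
eef_pos: [0.5693, -0.0634, 0.2276]
tcp_rot: [0.859, -0.512, 0.002, 0.002]
contact_force: [0.4, 0.5, -1.4]
opening: 0.402
```

```bash
python3 kn.py w17; python3 st.py
```

```text
tcp [ 0.5692 -0.0633  0.227 ] yaw -61.58542473095648 zaxis [ 0.0018 -0.0053 -1.    ] q [-0.2859  0.0648  1.838  -0.0049  1.2356  2.3614]
dot [ 0.5793 -0.0764  0.1275] 96 dot yaw from axis -50.582213404261786 0.018585251679329114
bar yaw -53.824288289320926 [ 0.5699 -0.0636  0.125 ]
ball [331.8625 111.1647] 771 [ 0.6004 -0.1415  0.135 ]
to (0.568, -0.0622, 0.1) tool shift [-0.0023  0.0004  0.127 ]
29.3 tcp [ 0.5692 -0.0633  0.227 ] yaw -61.58542473095648 z [ 0.0018 -0.0053 -1.    ] F [0.0868 0.0823 0.0653] T [0.0382 0.0414 0.0501] open 0.40116146797699653 q6 2.361378353694898
tilt fix deg (ax,ay) [ 0.0541 -0.3167]
```

The knob now rests one tooth further on (−53.8° against −39.5°) and the pawl is down (ball at x=0.600). Last check: the tube's place from above.

>>> apply_moves(
  moves=[
    [[0,0,-0.02,0,0,-7.8,0.2],[0,0,0,0,0,-7.8,0.2],[0,0,0,0,0,-7.8,0.2],[0,0,0,0,0,-7.8,0.2],[0,0,0,0,0,-7.8,0.2],[0,0,0,0,0,-7.8,0.2],[0,0,0,0,0,-7.8,0.2],[0,0,0,0,0,-7.8,0.2],[-0.01,-0.045,0,0,0,0,0.2],[-0.01,-0.045,0,0,0,0,0.2],[-0.01,-0.045,0,0,0,0,0.2],[0,0,0,0,0,0,0.2]],
  ],
)

```text
time: 30.5
eef_pos: [0.5191, 0.0747, 0.2179]
tcp_rot: [0.999, 0.026, -0.022, -0.004]
contact_force: [0.1, -0.7, 0.4]
opening: 0.403
```

```bash
cat > kt2.py <<'E'
exec(open('look.py').read())
exec(open('tb.py').read())
print('cam',c['cam_to_world'][:3,3])
# bright wing corners for the vee, clamp frame
cl=lambda P:(np.array(P)[:2]-C)@Rm
h=cv2.cvtColor(im,cv2.COLOR_RGB2HSV)
print('tube clamp',cl(onz(c,*ce[k],.112)))
m2,b2,a2=comp(im,*ORA,proj(c,(*(C+Rm@[0,.06]),.05))); r=cv2.boundingRect(cv2.findNonZero(m2)); print('pad',b2,a2,r,[cl(onz(c,*q,.052)) for q in((r[0],r[1]),(r[0]+r[2],r[1]+r[3]))])
E
python3 kt2.py w18
python3 - <<'E'
import sys; sys.path.insert(0,'.')
from h import *
np.set_printoptions(precision=4,suppress=True)
im,c=load('w18')
# outer tube rim: bright ring around the bore
p=proj(c,(.5645,.076,.112)); 
g=cv2.inRange(cv2.cvtColor(im,cv2.COLOR_RGB2HSV),(0,0,110),(179,70,255)); u,v=p.astype(int)
d=(im.max(2)<75).astype(np.uint8)*255; n,l,st,ce=cv2.connectedComponentsWithStats(d); k=l[v,u]
e=cv2.fitEllipse(max(cv2.findContours((l==k).astype(np.uint8),0,1)[0],key=len)); print('ellipse',e, onz(c,*e[0],.112))
E
```

```text
tcp [0.5196 0.0728 0.2176] yaw 2.891226208482118 zaxis [-0.044  0.006 -0.999] q [-0.0561 -0.0104  1.933   0.0037  1.2633  1.4633]
tube exp px [318.2177 160.9392] [319.7223 165.1133] [ 297  142   47   47 1739] [0.5632 0.0753 0.112 ]
bolt (-0.054, -0.14) [ 0.5172 -0.1467] expected [ 0.5159 -0.1482]
bolt (0.054, -0.14) [ 0.6223 -0.1455] expected [ 0.6239 -0.1459]
bolt (0.054, 0.14) [0.6175 0.1323] expected [0.6181 0.134 ]
bolt (-0.054, 0.14) [0.5117 0.1298] expected [0.5101 0.1317]
cam [0.5908 0.0773 0.3576]
tube clamp [-0.0021  0.0825]
pad [347.6151 153.1184] 304 (342, 125, 12, 59) [array([0.025 , 0.0646]), array([-0.0242,  0.0515])]
ellipse ((319.7297058105469, 165.11236572265625), (45.997802734375, 46.344154357910156), 11.02888298034668) [0.5632 0.0753 0.112 ]
```

All three cameras put the tube top about 2.3 mm to −x of the vee axis. It is probably held on one vee face by friction, which is too close to the 4 mm limit. I'll look from a view turned 90°, then centre it by gripping across clamp x.

>>> apply_moves(
  moves=[
    [[0,0,0,0.3,2.5,0,0.2],[0,0,0,0,0,-8,0],[0,0,0,0,0,-8,-0.2],[0,0,0,0,0,-8,-0.3],[0,0,0,0,0,-8,-0.3],[0,0,0,0,0,-8,-0.3],[0,0,0,0,0,-8,-0.3],[0,0,0,0,0,-8,-0.3],[0,0,0,0,0,-8,-0.3],[0,0,0,0,0,-8,-0.3],[0,0,0,0,0,-8,-0.3],[0,0,0,0,0,-8,-0.3]],
  ],
)

```text
time: 31.75
eef_pos: [0.5164, 0.0578, 0.1979]
tcp_rot: [0.685, 0.728, -0.006, -0.013]
contact_force: [0.5, 0.5, 0.5]
opening: 0.653
```

>>> apply_moves(
  moves=[
    [[0,0.023,0,0,0,0,-0.3],[0,0.023,0,0,0,0,-0.3],[0,0,0,0,0,0,-0.3]],
  ],
)

```text
time: 32.05
eef_pos: [0.5624, 0.0561, 0.1916]
tcp_rot: [0.686, 0.727, -0.009, -0.016]
contact_force: [0.1, -0.5, -0.8]
opening: 0.65
```

```bash
python3 kt2.py w19; python3 st.py .5655 .0755 .2; python3 - <<'E'
import sys; sys.path.insert(0,'.')
from h import *
np.set_printoptions(precision=4,suppress=True)
im,c=load('w19')
# wing tops: bright comps near vee at z .056
C=np.array([.567,-.0071]);a=np.radians(1.2);Rm=np.array([[np.cos(a),-np.sin(a)],[np.sin(a),np.cos(a)]]);cl=lambda P:(np.array(P)[:2]-C)@Rm
hsv=cv2.cvtColor(im,cv2.COLOR_RGB2HSV); g=cv2.inRange(hsv,(0,0,235),(179,40,255)); n,l,st,ce=cv2.connectedComponentsWithStats(g)
for i in range(1,n):
    if st[i,4]>60:
        r=cv2.minAreaRect(cv2.findNonZero((l==i).astype(np.uint8))); P=onz(c,*ce[i],.056)
        if np.linalg.norm(cl(P)-[0,.1])<.08: print(i,st[i],'cen',cl(P),r[1],r[2],[cl(onz(c,*q,.056)) for q in cv2.boxPoints(r)])
E
```

```text
tcp [0.5612 0.0562 0.1913] yaw 93.35508114089424 zaxis [-0.0362  0.0087 -0.9993] q [-0.0827  0.0994  1.8691  0.0061  1.21   -0.1437]
tube exp px [326.1368 213.1806] [321.271  214.2627] [ 297  190   50   49 1945] [0.5629 0.0756 0.112 ]
bolt (0.054, 0.14) [0.6174 0.1322] expected [0.6181 0.134 ]
bolt (-0.054, 0.14) [0.5109 0.1299] expected [0.5101 0.1317]
cam [0.5639 0.1204 0.335 ]
tube clamp [-0.0024  0.0827]
32.1 tcp [0.5612 0.0562 0.1913] yaw 93.35508114089424 z [-0.0362  0.0087 -0.9993] F [-1.1465  0.6484 -0.3703] T [-0.0543 -0.0234 -0.0118] open 0.651871099705804 q6 -0.14369173690735948
shift [ 0.0191  0.0051 -0.0087]
tilt fix deg (ax,ay) [-2.0406 -0.62  ]
1 [262 123  13  13 142] cen [-0.0466  0.1366] (12.0, 12.0) 90.0 [array([-0.0513,  0.1409]), array([-0.0421,  0.1412]), array([-0.042 ,  0.1323]), array([-0.0513,  0.1319])]
2 [383 127  14  14 149] cen [0.0466 0.1367] (12.727920532226562, 12.727922439575195) 45.0 [array([0.0398, 0.1365]), array([0.0461, 0.1433]), array([0.0535, 0.137 ]), array([0.0472, 0.1301])]
4 [296 134  65  22 768] cen [0.0004 0.129 ] (64.0680160522461, 19.63
[... 672 characters left out ...]
-0.0041,  0.1058]), array([0.0312, 0.0737]), array([-0.0012,  0.0364])]Traceback (most recent call last):
  File "kt2.py", line 8, in <module>
    m2,b2,a2=comp(im,*ORA,proj(c,(*(C+Rm@[0,.06]),.05))); r=cv2.boundingRect(cv2.findNonZero(m2)); print('pad',b2,a2,r,[cl(onz(c,*q,.052)) for q in((r[0],r[1]),(r[0]+r[2],r[1]+r[3]))])
             ~~~~^^^^^^^^^^^^^^^^^^^^^^^^^^^^^^^^^^^^^^^
  File "h.py", line 22, in comp
    ok=[i for i in range(1,n) if st[i,4]>=minA]; i=min(ok,key=lambda i:np.hypot(*(c[i]-near))); return (l==i).astype(np.uint8)*255,c[i],st[i,4]
                                                   ~~~^^^^^^^^^^^^^^^^^^^^^^^^^^^^^^^^^^^^^^^^
ValueError: min() iterable argument is empty
```

In one view the vee's wing edges give nest ≈ (0.0003, 0.085) in the clamp frame, and the tube is at (−0.0024, 0.0827). It is stuck on the −x face, about 3.7 mm off. I'll grip it across x, centred on the nest (world x≈0.5655), so it slides home.

>>> apply_moves(
  moves=[
    [[0.01,0.003,0,-2,-0.6,1,-0.3],[0.01,0.003,0.02,0,0,1.2,-0.3],[0,0,0.02,0,0,0,-0.3],[0,0,0,0,0,0,-0.3]],
  ],
)

```text
time: 32.5
eef_pos: [0.5632, 0.0735, 0.1472]
tcp_rot: [0.702, 0.712, -0.002, -0.002]
contact_force: [-0.3, -0.3, -0.2]
opening: 0.654
```

```bash
python3 st.py .5655 .077 .064
```

```text
32.5 tcp [0.5632 0.0735 0.1472] yaw 90.8211810937008 z [-0.0059 -0.0012 -1.    ] F [-0.3225 -0.2819 -0.2016] T [-0.0228  0.0172  0.009 ] open 0.654388111469125 q6 -0.06173535802514142
shift [0.0036 0.0029 0.0832]
tilt fix deg (ax,ay) [-0.3362  0.064 ]
```

>>> apply_moves(
  moves=[
    [[0.0035,0.002,0.02,-0.3,0,0,-0.3],[0,0,0.02,0,0,0,-0.3],[0,0,0.015,0,0,0,-0.3],[0,0,0.01,0,0,0,-0.3],[0,0,0,0,0,0,-0.3]],
  ],
  force=30,
)

```text
time: 33.0
eef_pos: [0.5644, 0.0745, 0.0821]
tcp_rot: [0.703, 0.711, -0.001, 0.001]
contact_force: [-0.3, -0.2, 0.4]
opening: 0.65
```

```bash
python3 st.py .5655 .077 .064
```

```text
33.0 tcp [0.5644 0.0745 0.0821] yaw 90.6685048667252 z [ 0.0003 -0.0018 -1.    ] F [-0.3109 -0.1576  0.4301] T [-0.0019 -0.0345  0.0215] open 0.6500111778856502 q6 -0.056495973765988534
shift [0.0025 0.0011 0.0181]
tilt fix deg (ax,ay) [0.0148 0.1043]
```

>>> apply_moves(
  moves=[
    [[0.0025,0.001,0.008,0,0,0,-0.3],[0,0,0.008,0,0,0,-0.3],[0,0,0,0,0,0,-0.3]],
  ],
)

```text
time: 33.3
eef_pos: [0.5668, 0.0769, 0.0668]
tcp_rot: [0.703, 0.711, 0.0, 0.002]
contact_force: [0.8, 0.2, -0.1]
opening: 0.648
```

```bash
python3 st.py .5655 .077 .064
```

```text
33.3 tcp [0.5668 0.0769 0.0668] yaw 90.65062496127332 z [ 0.0034 -0.002  -1.    ] F [ 0.7801  0.2061 -0.115 ] T [ 0.0329  0.007  -0.0199] open 0.6476201267112285 q6 -0.051624057077156255
shift [ 0.0001 -0.0013  0.0028]
tilt fix deg (ax,ay) [0.1956 0.1164]
```

>>> apply_moves(
  moves=[
    [[0,-0.0007,0,0.2,0,0,-0.3],[0,0,0,0,0,0,-0.3],[0,0,0,0,0,0,1],[0,0,0,0,0,0,1],[0,0,0,0,0,0,1],[0,0,0,0,0,0,1]],
  ],
)

```text
time: 33.9
eef_pos: [0.5651, 0.0775, 0.0675]
tcp_rot: [0.703, 0.711, -0.002, -0.001]
contact_force: [-1.1, 1.1, -0.2]
opening: 0.461
```

```bash
python3 st.py .5655 .077 .064
```

```text
33.9 tcp [0.5651 0.0775 0.0675] yaw 90.64928813099952 z [-0.0031 -0.0016 -1.    ] F [-1.1089  1.0891 -0.1599] T [-0.0684  0.1364 -0.0786] open 0.4613546690454949 q6 -0.050848852930841223
shift [-0.0005  0.0004  0.0035]
tilt fix deg (ax,ay) [-0.1803  0.088 ]
```

>>> apply_moves(
  moves=[
    [[0,0.001,0,0,0,0,1],[0,0,0,0,0,0,-0.3],[0,0,0,0,0,0,-0.3],[0,0,0,0,0,0,-0.3],[0,0,-0.03,0,0,0,-0.3],[0,0,-0.04,0,0,0,-0.3],[-0.01,0,-0.04,0,0,0,-0.3],[-0.01,0,-0.01,0,0,0,-0.3],[0,0,0,0,0,0,-0.3]],
  ],
)

```text
time: 34.8
eef_pos: [0.5682, 0.0566, 0.1913]
tcp_rot: [0.703, 0.711, -0.001, 0.001]
contact_force: [0.2, -0.1, -0.3]
opening: 0.649
```

```bash
cat > fin.py <<'E'
exec(open('look.py').read())
exec(open('tb.py').read())
cl=lambda P:(np.array(P)[:2]-C)@Rm
print('tube clamp',cl(onz(c,*ce[k],.112)))
g=cv2.inRange(cv2.cvtColor(im,cv2.COLOR_RGB2HSV),(0,0,235),(179,40,255)); n,l,st,ce=cv2.connectedComponentsWithStats(g)
for i in range(1,n):
    if 300<st[i,4]<700:
        r=cv2.minAreaRect(cv2.findNonZero((l==i).astype(np.uint8))); P=onz(c,*ce[i],.056)
        if np.linalg.norm(cl(P)-[0,.1])<.04: print('wing',st[i,4],cl(P),r[1],r[2],np.array([cl(onz(c,*q,.056)) for q in cv2.boxPoints(r)]).tolist())
E
python3 fin.py w20
```

```text
tcp [0.5681 0.057  0.1907] yaw 90.69596580828653 zaxis [-0.0003 -0.0019 -1.    ] q [-0.0768  0.096   1.8735 -0.0021  1.1722 -0.0881]
tube exp px [311.6123 212.1311] [311.0779 210.0921] [ 286  186   51   49 1977] [0.5656 0.0778 0.112 ]
bolt (0.054, 0.14) [0.6175 0.1324] expected [0.6181 0.134 ]
bolt (-0.054, 0.14) [0.511  0.1297] expected [0.5101 0.1317]
tube clamp [0.0004 0.0849]
wing 542 [-0.0173  0.1027] (12.183551788330078, 44.07136535644531) 43.78112030029297 [[-0.03315730495178724, 0.09365315064586714], [-0.008437663533937566, 0.11812577245580859], [-0.001700377209172533, 0.11161937771740785], [-0.02641205252626485, 0.08684740789797823]]
wing 534 [0.0177 0.1028] (43.84062194824219, 11.31370735168457) 45.0 [[0.002398955586870931, 0.11187973323838535], [0.00867041515919846, 0.117935580018277], [0.033170968417615326, 0.09365381920502816], [0.02689630414581409, 0.08732158039174455]]
```

The tube now measures (0.0004, 0.0849) in the clamp frame against a nest of (0.0003, 0.0853), so it is seated. Final check of the pawl and knob, then hand in.

```bash
python3 - <<'E'
from h import *
np.set_printoptions(precision=4,suppress=True)
s,cs=shot('scene','s21'); m,b,a=comp(s,*YEL,(235,247)); print('ball',b,'(pawl-down ref 235.3,247.1)')
def red(i,c): 
    m,b,a=comp(i,*RED,proj(c,(.568,-.062,.115))); return b,a
print('red now',red(s,cs),'after last release',red(*load('s14')))
t,ct=shot('top','t21'); m,b,a=comp(t,*RED,proj(ct,(.568,-.062,.115))); print('bar top-view',cv2.minAreaRect(cv2.findNonZero(m)),b)
m,b,a=comp(load('t14')[0],*RED,b); print('t14',cv2.minAreaRect(cv2.findNonZero(m)))
st=ctrl.get_state(); print(st['time'],st['contact_force']); print(ctrl.sign_off())
E
```

```text
ball [235.1613 247.1774] (pawl-down ref 235.3,247.1)
red now (array([268.1162, 243.1411]), np.int32(241)) after last release (array([267.9087, 243.0288]), np.int32(208))
bar top-view ((361.673095703125, 245.36537170410156), (4.385290145874023, 17.80427360534668), 52.12501525878906) [361.6962 245.2658]Traceback (most recent call last):
  File "<stdin>", line 8, in <module>
  File "h.py", line 22, in comp
    ok=[i for i in range(1,n) if st[i,4]>=minA]; i=min(ok,key=lambda i:np.hypot(*(c[i]-near))); return (l==i).astype(np.uint8)*255,c[i],st[i,4]
                                                   ~~~^^^^^^^^^^^^^^^^^^^^^^^^^^^^^^^^^^^^^^^^
ValueError: min() iterable argument is empty
```

```bash
python3 -c "
from plant import ctrl
s=ctrl.get_state(); print(s['time'],s['contact_force']); print(ctrl.sign_off())"
```

```text
34.95 [-0.25965486  0.4622515  -0.67484925]
the job is handed in; nothing more can be done
None
```

The tube is clamped in the vee and I handed the job in at about 35 s. The sign-off gives no verdict, so the checks below are my own measurements.

**What I did:** I pushed the pawl over, wound the knob back to its stop, stood the tube on the bed and dropped the pawl back in. Then I wound clockwise by feel and let go.

**Two things I had to correct:**
- **One click short:** after the first release the knob had crept back to the first squeezing click, so I wound on one more tooth.
- **Tube off its seat:** it was held on one vee face, about 3.7 mm out against the 4 mm limit. I gripped it across the vee until it slid home.

**Last checks:**
- **Tube position:** it measured (0.4, 84.9) mm in the clamp frame against (0.3, 85.3) mm for its place in the vee.
- **Pawl:** the ball is back at its pawl-down position, so the pawl is in the teeth.
- **Knob:** it rests about 54° from the stop. The last top view still showed about 52°, so it is holding.
- **Robot:** it is clear of everything, with the force reading at noise level.

**Less certain:**
- **Pinch force:** I estimate about 20 to 25 N from torque and travel, but did not measure it directly. That fits the second squeezing click.
- **Tube tilt:** I did not measure it after the final correction.
- **Failed check:** a comparison of the knob's angle with an earlier top view failed because the script could not find the bar in that picture.

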